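Wedge up the door-guide glue clamp

TASK

The guide blocks of the sliding door are to be clamped while their glue sets. First lift every green dust cap off the wooden wedge clamp and seat each in a slot of its own in the cap rack; then put every wedge into a clamp slot of its own, thin end first, and tap it forward until it stops against the back of the slot. Do not disturb the mug, bowl, lid, tape roll and fly swatter.

Things in the scene. Friction and masses are not known exactly. Their poses are not given: they have to be found in the camera images.
- clamp: Fixed wooden wedge clamp, 98 (x) x 300 (y) x 34 mm high; origin on the bench at the middle of its front, the plane of the mouths of its 3 slots; x points into the slots. White guide blocks stand beside its blue jaws. The jaws are sprung: each gives up to 8 mm sideways (-y) with 1 to 3 N, so driving a wedge takes some 3 to 10 N; friction then holds it
- slot1 (a point): Clamp slot: point on the bench, in the mouth plane, on the centreline of a driven wedge; x into the slot, y left, z up. Open on top, the bench is its floor. Left side: fixed straight cheek at y = +17 mm. Right: sprung jaw, sloping. 26 mm wide at the mouth, 10 mm at the back wall 80 mm in. A driven wedge's mid point is at x = +18 mm, its head 4 mm in front of the clamp
- slot2 (a point): Clamp slot: point on the bench, in the mouth plane, on the centreline of a driven wedge; x into the slot, y left, z up. Open on top, the bench is its floor. Left side: fixed straight cheek at y = +17 mm. Right: sprung jaw, sloping. 26 mm wide at the mouth, 10 mm at the back wall 80 mm in. A driven wedge's mid point is at x = +18 mm, its head 4 mm in front of the clamp
- slot3 (a point): Clamp slot: point on the bench, in the mouth plane, on the centreline of a driven wedge; x into the slot, y left, z up. Open on top, the bench is its floor. Left side: fixed straight cheek at y = +17 mm. Right: sprung jaw, sloping. 26 mm wide at the mouth, 10 mm at the back wall 80 mm in. A driven wedge's mid point is at x = +18 mm, its head 4 mm in front of the clamp
- cap1_grip (a point): Loose green dust cap (may be absent), 60 g: plate 50 (x) x 64 (y) x 6 mm; under it a lug 30 x 12 mm, 12 mm deep; on it a grip ridge 34 (x) x 20 (y) mm, its top 36 mm above the plate's underside. Point: middle of the ridge, 21 mm above the plate's underside. At first the plate lies on the clamp (underside 34 mm above the bench), lug in a slot, x along the slot's x
- cap2_grip (a point): Loose green dust cap (may be absent), 60 g: plate 50 (x) x 64 (y) x 6 mm; under it a lug 30 x 12 mm, 12 mm deep; on it a grip ridge 34 (x) x 20 (y) mm, its top 36 mm above the plate's underside. Point: middle of the ridge, 21 mm above the plate's underside. At first the plate lies on the clamp (underside 34 mm above the bench), lug in a slot, x along the slot's x
- cap3_grip (a point): Loose green dust cap (may be absent), 60 g: plate 50 (x) x 64 (y) x 6 mm; under it a lug 30 x 12 mm, 12 mm deep; on it a grip ridge 34 (x) x 20 (y) mm, its top 36 mm above the plate's underside. Point: middle of the ridge, 21 mm above the plate's underside. At first the plate lies on the clamp (underside 34 mm above the bench), lug in a slot, x along the slot's x
- rack: Fixed dark wooden cap rack, 220 (x) x 90 (y) x 30 mm high, origin at the centre of its underside, with a row of three slots along its x axis, 72 mm apart, for the lugs of the caps
- rackslot1 (a point): Slot of the cap rack: middle of its mouth, on the rack's top face (30 mm above the bench). 36 mm (x) x 18 mm (y), 20 mm deep. A seated cap lies with its plate flat on the rack, its x along the slot's x (either way round), its grip point 21 mm above this point
- rackslot2 (a point): Slot of the cap rack: middle of its mouth, on the rack's top face (30 mm above the bench). 36 mm (x) x 18 mm (y), 20 mm deep. A seated cap lies with its plate flat on the rack, its x along the slot's x (either way round), its grip point 21 mm above this point
- rackslot3 (a point): Slot of the cap rack: middle of its mouth, on the rack's top face (30 mm above the bench). 36 mm (x) x 18 mm (y), 20 mm deep. A seated cap lies with its plate flat on the rack, its x along the slot's x (either way round), its grip point 21 mm above this point
- wedge1_mid (a point): Loose wedge (may be absent), 110 g, 124 mm long. Point: half-way along, mid-width, 20 mm above its underside; x to the thin end. x -62 to -22 mm: orange head, 34 wide, 46 high (grip here); then a wooden blade 30 high, left side (+y) straight at y = +17, right side from y = -17 to +1 at the tip (x = +62). Fits any slot; meets the jaw 30 mm short of home, stops with its tip on the back wall
- wedge2_mid (a point): Loose wedge (may be absent), 110 g, 124 mm long. Point: half-way along, mid-width, 20 mm above its underside; x to the thin end. x -62 to -22 mm: orange head, 34 wide, 46 high (grip here); then a wooden blade 30 high, left side (+y) straight at y = +17, right side from y = -17 to +1 at the tip (x = +62). Fits any slot; meets the jaw 30 mm short of home, stops with its tip on the back wall
- wedge3_mid (a point): Loose wedge (may be absent), 110 g, 124 mm long. Point: half-way along, mid-width, 20 mm above its underside; x to the thin end. x -62 to -22 mm: orange head, 34 wide, 46 high (grip here); then a wooden blade 30 high, left side (+y) straight at y = +17, right side from y = -17 to +1 at the tip (x = +62). Fits any slot; meets the jaw 30 mm short of home, stops with its tip on the back wall
- mug: Bystander: steel travel mug, 82 mm wide, 177 mm high, origin at the centre of its base
- bowl: Bystander: wooden bowl, 140 mm wide, 55 mm high, origin at the centre of its base
- lid: Bystander: red silicone lid, disc of 90 mm, 10 mm high, origin at the centre of its underside
- tape: Bystander: cardboard-coloured tape roll, 84 mm wide, 25 mm high, origin at the centre of its underside
- swatter: Bystander: yellow fly swatter lying flat, 425 mm long along its x, 6 mm high, origin near its middle
Mind the look-alikes: they are no part of the job. What is shaped like the part that bears wedge2_mid but yellow is not meant.

How it is judged:
By the outcome, as a careful person would: the job done as asked, in the order asked, and still so for the second after the job is handed in, with the robot touching nothing.
Of cap1, cap2, cap3 only 2 to 3 are there at a start; the rules pass over those that are not, and their reading is None.
Of wedge1, wedge2, wedge3 only 2 to 3 are there at a start; the rules pass over those that are not, and their reading is None.
At some moment in a run one of wedge1, wedge2, wedge3 may be knocked a few centimetres aside while the robot is not near it.
It also fails if it takes over 210 s, if anything falls off the work surface, if the arm or the gripper's body presses on something with over 40 N, if the wrist force passes 120 N, or if a joint passes its speed limit or range.

ROBOT

A 6-joint arm with a two-finger parallel gripper is mounted at the origin on the work surface. World frame = base frame: x ahead of the robot, y to its left, z up, the work surface at z = 0. Lengths are in m, angles in rad, forces in N, time in s.
With the tool pointing down it reaches from about 0.25 to 0.775 m from the base axis. Payload 4 kg.
Tool frame: the origin (TCP) lies midway between the tips of the shut fingers; the grasp point (between the pads) lies 19 mm behind it; z points along the fingers, y is the direction in which the jaws open and shut (so a half turn about z gives the same grasp; the last joint's range is limited). The gripper opens to 94 mm and grips with 3 to 60 N. Pads are 16 mm wide; open, the fingers measure 119 mm over their backs; the gripper's body (75 mm by 177 mm) begins 78 mm behind the grasp point.
Start: joints at [-1.255, 0.087, 1.371, -0, 1.684, -0.103], TCP at [0.224, -0.502, 0.206] pointing down, gripper open.
Joint ranges: [-3.1, 3.1], [-0.76, 2.03], [0.27, 2.55], [-1.08, 4.22], [0.17, 2.65], [-2.57, 2.57]. Speed limits (rad/s): [2.79, 2.79, 3.14, 3.14, 3.14, 3.14].

INTERFACE

Orientations are given as [roll, pitch, yaw] about the fixed x, y, z axes, in that order (R = Rz(yaw) Ry(pitch) Rx(roll)).
In Python, from bench import robot gives the robot as it stands.
- The arm moves only by the tool carry_out, never from a script. Its argument "deltas" is text: rows parted by semicolons, each of 7 numbers parted by spaces: the shift along the tool's x, y, z in mm, then the turn, a rotation vector about the tool's x, y, z in rad, then the closure, from 0 (fully open) to 1 (shut). A call has exactly 8 rows; each row is the pose to reach, as a shift and turn from the pose commanded when the call began, along the tool's axes at that moment; what a row does not reach only later rows make up. A row lasts 1/12 s, in which the tool goes at most 41.7 mm and 7.16 degrees, less where a joint would pass 70% of its speed; a pose out of reach is approached as far as the arm can. A call with a gripper value outside its range is refused whole. The fingers move at their own pace and stop on an object; the grip force is fixed at half the most. Time passes only in rows, so rows that repeat a pose let the fingers close, or fill a call up. It gives the time, the measured TCP pose, the force and the opening at its end, in the units of the state.
- robot.get_obs(): the state, without advancing time (a new reading comes with each control period).
- robot.snapshot(name): name is "scene" or "top" or "wrist"; returns a dict with "pixels" (384x512x3 uint8, red, green, blue), "range_z" (384x512 float32, m along the optical axis (not along the pixel's ray), 0 where there is no reading), "camera_matrix" (3x3 intrinsics, pixels), "rvec" (rotation vector, rad) and "tvec" (3), from world to camera coordinates, as OpenCV has them. Camera axes: x right, y down, z forward; pixel columns grow to the right and rows downward; lengths in m; the calibration is good to about 2 mm. A picture is of the moment at which its call begins.
- robot.close_job(): hands the job in, once; it reports no verdict.
Trained networks look in a picture, given as the dict that the camera call returned (one of the last four; its "shot" number tells which), for a name from the list of things; names that differ only in an ending like _2 or _b are one class to them, and where a whole thing is asked for, a point or a joint stands for the part that bears it (a point fixed in the world has none). Each returns a list of dicts, best first, with "p" (0 to 1); they miss things now and then, are a little off and sometimes report something else, mostly with a low value. They report only what shows in the picture. A call takes as long as a camera call. They do not tell look-alikes from the thing itself.
- robot.look_for(picture, thing): "at" ([x, y, z] in m, in the coordinates of the camera as it stood for that picture, good to about 4 mm: the middle of the surface that is visible of it).
- robot.place_of(picture, thing): "at" ([x, y, z] in m, in the coordinates of the camera as it stood for that picture, good to about 4 mm: a listed point, or the origin of a listed thing).
The state is a dict: "time": time; "joint_positions": joint angles; "qvel": joint speeds; "joint_torque": joint torques, N m; "tool_pos": TCP position; "ee_rot": TCP orientation; "wrist_force": force on the tool from outside, world axes, zero at the start; "wrist_torque": the same for the moment, N m; "width": finger opening in m.
Only numpy, scipy, OpenCV 4.12 (cv2) and the standard library are available. Lean on these libraries where they do the work, as an engineer would, in place of code of your own. Each camera call takes 0.05 s, during which the arm holds its last target.

## Working session

There is one attempt and no reset: what is moved stays moved. The work goes in short steps, Python scripts to look and compute and a tool call to move; the robot and the scene stay as the last step left them, time stands still between calls to the robot, and variables do not carry over. Pictures are saved under pics/ and viewed, and the job is handed in when it is done.

Besides the shell and the picture viewer there is one more tool, called after ">>>" by a JSON object that holds its "op" and its "data". carry_out: Moves the arm, as the interface text tells. Its arguments: {"type":"object","properties":{"deltas":{"type":"string"}},"required":["deltas"]}

```bash
ls; mkdir -p pics; cat > h.py <<'E'
import numpy as np, cv2
from scipy.spatial.transform import Rotation as R
from bench import robot
def snap(n,f=None):
    s=robot.snapshot(n)
    if f: cv2.imwrite('pics/'+f,cv2.cvtColor(s['pixels'],cv2.COLOR_RGB2BGR))
    return s
def w(s,p):
    Rm=cv2.Rodrigues(np.array(s['rvec'],float))[0]
    return Rm.T@(np.array(p,float)-np.array(s['tvec'],float).ravel())
def cloud(s):
    z=s['range_z'];K=np.array(s['camera_matrix']);v,u=np.mgrid[:z.shape[0],:z.shape[1]]
    P=np.stack([(u-K[0,2])/K[0,0]*z,(v-K[1,2])/K[1,1]*z,z],-1)
    Rm=cv2.Rodrigues(np.array(s['rvec'],float))[0]
    Q=(P-np.array(s['tvec'],float).ravel())@Rm
    Q[z==0]=np.nan
    return Q
def px(s,p):
    return cv2.projectPoints(np.array([p],float),np.array(s['rvec'],float),np.array(s['tvec'],float),np.array(s['camera_matrix'],float),None)[0].ravel()
E
python3 - <<'E'
from h import *
o=robot.get_obs();print(o)
for n in ['top','scene']:
    s=snap(n,n+'0.png')
    print(n,s['camera_matrix'],w(s,[0,0,0]))
    for t in ['clamp','slot1','cap1_grip','rack','rackslot1','wedge1_mid','mug','bowl','lid','tape','swatter']:
        for d in robot.place_of(s,t): 
            print(t,round(d['p'],2),np.round(w(s,d['at']),3),np.round(px(s,w(s,d['at']))),[k for k in d if k not in('p','at')])
E
```

```text
pics
{'time': 0.0, 'joint_positions': array([-1.25507502e+00,  8.79499354e-02,  1.37225622e+00,  2.75781038e-05,
        1.68356917e+00, -1.03091338e-01]), 'qvel': array([ 6.61529246e-04, -1.48646798e-05, -1.04503586e-04, -9.34655383e-04,
        1.03758322e-03, -1.89735912e-03]), 'joint_torque': array([-5.51946250e-04, -3.40180421e+01, -3.02427578e+01,  7.15322443e-02,
        3.27354600e-02, -1.69367786e-04]), 'tool_pos': array([ 0.22351151, -0.50194272,  0.20430593]), 'ee_rot': array([-3.13942438e+00, -2.51880748e-04,  4.18815447e-01]), 'wrist_force': array([-0.68343443, -0.14669166,  0.09682985]), 'wrist_torque': array([ 0.0298758 , -0.00831138,  0.01631361]), 'width': 0.09402402178377903}
top [[490.63863806   0.         260.62900278]
 [  0.         490.63863806 188.33588203]
 [  0.           0.           1.        ]] [ 0.37617189 -0.0468455   1.7227638 ]
clamp 0.67 [0.435 0.326 0.028] [158. 224.] []
clamp 0.64 [0.605 0.088 0.003] [228. 177.] []
slot1 0.88 [ 0.601  0.193 -0.002] [199. 178.] []
slot1 0.63 [0.607 0.098 0.002] [226. 177.] []
slot1 0.62 [ 0.606 -0.001  0.   ] [254. 1
[... 1387 characters left out ...]
302. 135.] []
rackslot1 0.96 [0.432 0.331 0.026] [303. 130.] []
rackslot1 0.91 [0.49  0.359 0.03 ] [318. 132.] []
wedge1_mid 0.91 [ 0.499 -0.424  0.017] [161. 246.] []
wedge1_mid 0.55 [ 0.785  0.045 -0.002] [323. 220.] []
wedge1_mid 0.18 [ 0.305 -0.444  0.002] [124. 220.] []
mug 0.91 [ 0.784  0.047 -0.001] [323. 219.] []
mug 0.72 [0.593 0.196 0.003] [310. 169.] []
bowl 0.92 [ 0.305 -0.443  0.002] [124. 220.] []
bowl 0.46 [0.62  0.205 0.056] [318. 161.] []
lid 0.75 [ 0.71   0.365 -0.003] [362. 164.] []
lid 0.65 [ 0.602  0.094 -0.003] [294. 185.] []
tape 0.77 [ 0.314 -0.268 -0.006] [168. 196.] []
tape 0.65 [ 0.305 -0.445  0.002] [124. 220.] []
swatter 0.91 [ 0.755 -0.304 -0.001] [242. 275.] []
```

```bash
python3 - <<'E'
import cv2
for n in ['top','scene']:
    i=cv2.imread(f'pics/{n}0.png'); cv2.imwrite(f'pics/{n}0b.png',cv2.resize(i,(768,576),interpolation=cv2.INTER_CUBIC))
E
```

```text
(no output)
```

View pics/top0b.png

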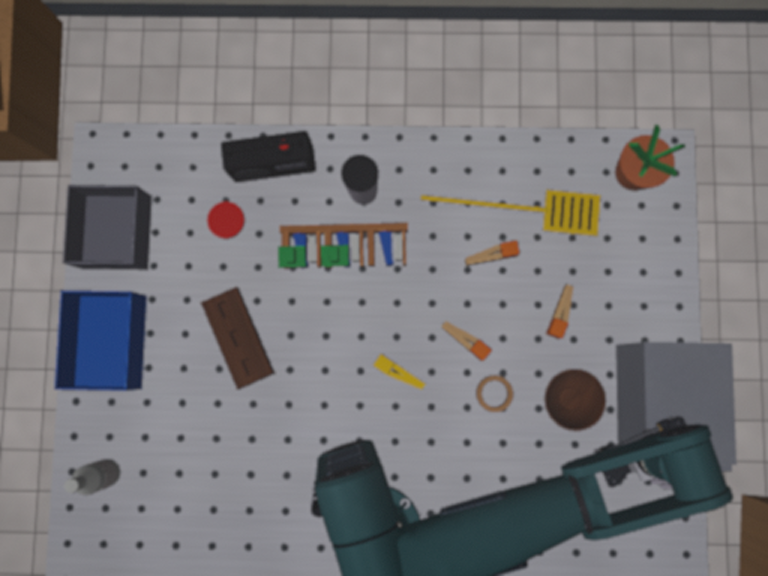

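View pics/scene0b.png

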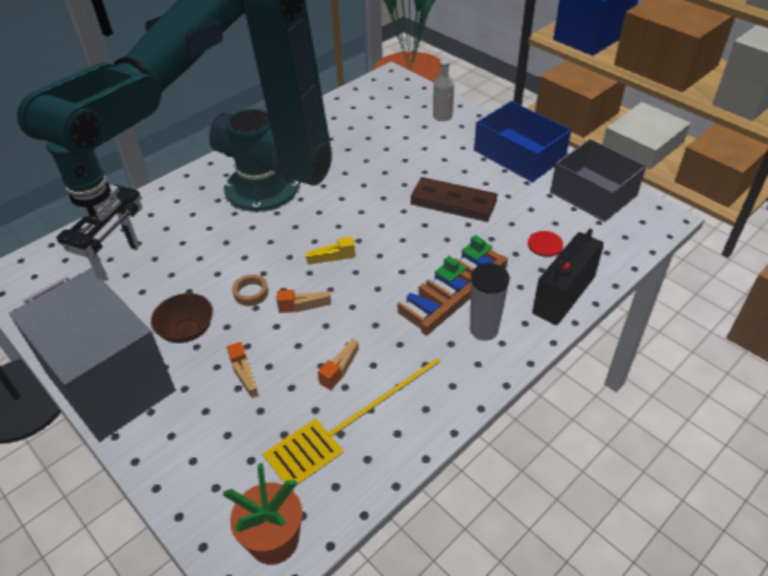

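The picture shows two green caps on the clamp, covering its left and middle slots at about (292,257) and (335,257) in the enlarged top view. The right slot is open. There are three orange wedges at (495,252), (560,312) and (467,340), plus a yellow look-alike at (400,372). The empty dark rack is at (238,338). Next I'll measure these precisely from colour and depth.

```bash
python3 - <<'E'
from h import *
for n in ['top','scene']:
    s=snap(n); Q=cloud(s); hsv=cv2.cvtColor(s['pixels'],cv2.COLOR_RGB2HSV); H,S,V=[hsv[...,i].astype(int) for i in range(3)]
    print(n)
    def comps(m,name,minA=8):
        m=m&np.isfinite(Q[...,2])&(Q[...,2]<.12)&(Q[...,2]>.012)&(np.abs(Q[...,1])<.5)&(Q[...,0]>.2)&(Q[...,0]<.85)
        k,l,st,c=cv2.connectedComponentsWithStats(m.astype(np.uint8))
        for i in range(1,k):
            if st[i,4]<minA: continue
            p=Q[l==i]; top=p[p[:,2]>np.percentile(p[:,2],90)-.006]
            xy=top[:,:2].astype(np.float32); r=cv2.minAreaRect(xy*1000)
            print(name,st[i,4],'top z %.3f'%np.median(top[:,2]),'mean',np.round(top.mean(0),3),'rect',np.round(r[0],0),np.round(r[1],0),round(r[2]),'all',np.round(p.mean(0),3))
    comps((H>50)&(H<80)&(S>120),'green')
    comps((H>105)&(H<125)&(S>130),'blue')
    comps((H>3)&(H<13)&(S>190)&(V>140),'orange')
    comps((H>10)&(H<22)&(S>70)&(S<170)&(V>140),'wood')
    comps((H>22)&(H<32)&(S>150),'yellow')
E
```

```text
top
green 211 top z 0.069 mean [0.622 0.206 0.069] rect [622. 206.] [32. 21.] 3 all [0.621 0.202 0.049]
green 211 top z 0.072 mean [0.624 0.105 0.072] rect [626. 104.] [32. 17.] 3 all [0.624 0.105 0.048]
blue 45 top z 0.037 mean [0.666 0.088 0.037] rect [666.  89.] [24. 17.] 27 all [0.667 0.089 0.033]
blue 95 top z 0.036 mean [ 0.648 -0.014  0.037] rect [645. -13.] [72. 18.] 5 all [ 0.65  -0.014  0.034]
blue 51 top z 0.036 mean [0.664 0.187 0.037] rect [664. 188.] [24. 22.] 89 all [0.664 0.187 0.034]
orange 57 top z 0.048 mean [ 0.645 -0.297  0.048] rect [ 644. -297.] [23. 31.] 12 all [ 0.645 -0.297  0.046]
orange 60 top z 0.047 mean [ 0.463 -0.406  0.048] rect [ 463. -405.] [24. 30.] 70 all [ 0.463 -0.405  0.046]
orange 51 top z 0.047 mean [ 0.412 -0.229  0.047] rect [ 412. -230.] [28. 22.] 54 all [ 0.412 -0.23   0.046]
wood 105 top z 0.032 mean [ 0.63  -0.24   0.032] rect [ 633. -238.] [25. 78.] 13 all [ 0.631 -0.241  0.03 ]
wood 119 top z 0.031 mean [ 0.52  -0.425  0.032] rect [ 520. -427.] [26. 83.] 71 all [ 0.521 -0.426  0.03 ]
wood 129 top z 0.034 mean [ 0.447 -0.184  0.034] re
[... 1345 characters left out ...]
034] rect [646.  45.] [63.  8.] 6 all [0.646 0.045 0.034]
wood 83 top z 0.034 mean [ 0.678 -0.004  0.034] rect [676.   2.] [ 61. 117.] 46 all [ 0.675 -0.001  0.033]
wood 103 top z 0.030 mean [ 0.446 -0.189  0.031] rect [ 450. -187.] [82. 27.] 54 all [ 0.445 -0.188  0.029]
wood 24 top z 0.034 mean [ 0.653 -0.057  0.035] rect [648. -57.] [65.  8.] 1 all [ 0.647 -0.055  0.033]
wood 124 top z 0.029 mean [ 0.631 -0.243  0.03 ] rect [ 630. -246.] [28. 84.] 24 all [ 0.63  -0.242  0.029]
wood 150 top z 0.029 mean [ 0.519 -0.428  0.03 ] rect [ 521. -433.] [31. 83.] 68 all [ 0.52  -0.429  0.029]
yellow 282 top z 0.045 mean [ 0.38  -0.016  0.045] rect [380. -16.] [34. 39.] 48 all [ 0.365 -0.048  0.03 ]
```

```bash
cat >> h.py <<'E'
def plan(p,yaw=None,o=None):
    o=o or robot.get_obs(); T=R.from_euler('xyz',o['ee_rot']); 
    d=T.inv().apply(np.array(p)-o['tool_pos'])*1000
    out='pos %s yaw %.3f d_tool %s'%(np.round(o['tool_pos'],4),o['ee_rot'][2],np.round(d,1))
    if yaw is not None:
        dy=(yaw-o['ee_rot'][2]+np.pi)%(2*np.pi)-np.pi
        tgt=R.from_euler('xyz',[np.pi,0,o['ee_rot'][2]+dy])
        out+=' rv %s'%np.round((T.inv()*tgt).as_rotvec(),3)
    print(out,'F',np.round(o['wrist_force'],1),'w',round(o['width'],4),'t',round(o['time'],2))
E
python3 -c "
from h import *
plan([.56,.12,.25],.04)"
```

```text
pos [ 0.2237 -0.5025  0.2055] yaw 0.419 d_tool [ 560.4 -431.9  -44.5] rv [ 0.    -0.     0.379] F [0.1 0.4 0.1] w 0.0939 t 1.3
```

>>> {"op": "carry_out", "data": {"deltas": "28 -21 -10 0 0 0 0;56 -43 -20 0 0 0 0;84 -64 -30 0 0 0 0;112 -86 -40 0 0 0 0;140 -108 -44 0 0 0 0;168 -130 -44 0 0 0 0;196 -151 -44 0 0 0 0;224 -173 -44 0 0 0 0"}}

```text
time: 1.97
tool_pos: [0.3585, -0.2519, 0.2499]
ee_rot: [3.14, -0.001, 0.418]
wrist_force: [0.3, -0.6, -0.4]
width: 0.094
```

>>> {"op": "carry_out", "data": {"deltas": "28 -21 0 0 0 0 0;56 -43 0 0 0 0 0;84 -64 0 0 0 0 0;112 -86 0 0 0 0 0;140 -108 0 0 0 0 0;168 -130 0 0 0 0 0;196 -151 0 0 0 0 0;224 -173 0 0 0 0 0"}}

```text
time: 2.63
tool_pos: [0.4928, -0.0025, 0.2497]
ee_rot: [3.141, -0.001, 0.419]
wrist_force: [0.6, -0.5, 0.3]
width: 0.0937
```

>>> {"op": "carry_out", "data": {"deltas": "28 -21 0 0 0 0.1 0;56 -43 0 0 0 0.2 0;84 -64 0 0 0 0.3 0;112 -86 0 0 0 0.379 0;112 -86 0 0 0 0.379 0;112 -86 0 0 0 0.379 0;112 -86 0 0 0 0.379 0;112 -86 0 0 0 0.379 0"}}

```text
time: 3.3
tool_pos: [0.5593, 0.1189, 0.2498]
ee_rot: [3.141, -0.0, 0.039]
wrist_force: [-0.1, -0.3, -0.9]
width: 0.094
```

```bash
python3 - <<'E'
from h import *
s=snap('wrist','w1.png');print(w(s,[0,0,0]))
plan([.56,.12,.25],.04)
i=cv2.imread('pics/w1.png'); cv2.imwrite('pics/w1b.png',cv2.resize(i,(768,576)))
for t in ['slot1','cap1_grip','clamp']:
    for d in robot.place_of(s,t): print(t,round(d['p'],2),np.round(w(s,d['at']),3))
E
```

```text
[0.63920607 0.12248215 0.42970559]
pos [0.5593 0.1187 0.2499] yaw 0.038 d_tool [ 0.8 -1.3 -0.1] rv [ 0.    -0.001 -0.002] F [ 0.1 -0.2  0.4] w 0.0943 t 3.35
slot1 0.86 [ 0.607 -0.008  0.001]
```

View pics/w1b.png

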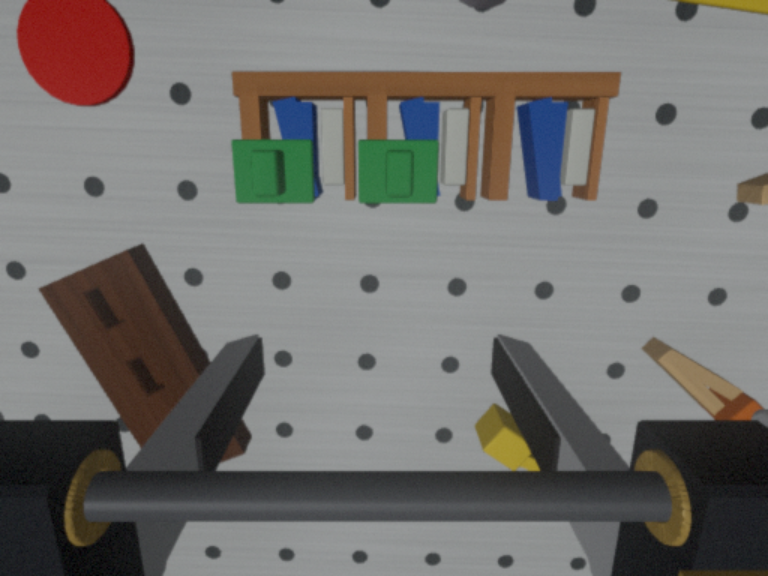

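The wrist view shows the clamp square to the image, with caps at about (272,172) and (398,172), the open right slot at about (510,150) and two rack slots visible. Now I'll measure the caps, clamp and rack in this view.

```bash
python3 - <<'E'
from h import *
s=snap('wrist'); Q=cloud(s); hsv=cv2.cvtColor(s['pixels'],cv2.COLOR_RGB2HSV); H,S,V=[hsv[...,i].astype(int) for i in range(3)]
ok=np.isfinite(Q[...,2])&(Q[...,0]>.5)
def rects(m,name,lo,hi,minA=20):
    m=m&ok&(Q[...,2]>lo)&(Q[...,2]<hi)
    k,l,st,c=cv2.connectedComponentsWithStats(m.astype(np.uint8))
    for i in range(1,k):
        if st[i,4]<minA: continue
        p=Q[l==i]; r=cv2.minAreaRect((p[:,:2]*1000).astype(np.float32))
        print(name,st[i,4],'z',np.round(np.median(p[:,2]),4),np.round(r[0],1),np.round(r[1],1),round(r[2],1), 'x',np.round(np.percentile(p[:,0],[1,99]),4),'y',np.round(np.percentile(p[:,1],[1,99]),4))
g=(H>50)&(H<80)&(S>120)
rects(g,'plate',.032,.045); rects(g,'ridge',.06,.08)
rects((H>105)&(H<125)&(S>130),'blue',.02,.05)
rects((H>5)&(H<20)&(S>110)&~g,'brown',.028,.045)
# clamp overall
m=ok&(Q[...,2]>.02)&(Q[...,2]<.045)&(Q[...,1]<.26)&(Q[...,1]>-.08)&(Q[...,0]<.73)
p=Q[m];r=cv2.minAreaRect((p[:,:2]*1000).astype(np.float32));print('clamp',r)
m=np.isfinite(Q[...,2])&(Q[...,2]>.024)&(Q[...,2]<.036)&(Q[...,1]>.26)&(Q[...,0]<.6)
p=Q[m];print('rack',len(p),cv2.minAreaRect((p[:,:2]*1000).astype(np.float32)))
E
```

```text
plate 1454 z 0.0407 [620.6 204.5] [47.9 63. ] 2.2 x [0.5964 0.6441] y [0.1736 0.235 ]
plate 1512 z 0.0408 [624.1 105.1] [48.3 61.7] 3.5 x [0.6001 0.6478] y [0.0749 0.1356]
ridge 554 z 0.0704 [619.7 204.9] [34.1 20.1] 1.4 x [0.6029 0.6367] y [0.1952 0.2146]
ridge 554 z 0.0705 [623.6 104.8] [34.1 19.7] 0.5 x [0.6067 0.6405] y [0.0953 0.1146]
blue 634 z 0.0346 [659.3 189.3] [34.6 30.3] 2.0 x [0.6462 0.6755] y [0.1741 0.2035]
blue 592 z 0.0347 [665.   90.2] [30.7 28.2] 4.7 x [0.6502 0.6791] y [0.0756 0.1041]
blue 1458 z 0.0346 [644.4 -11.8] [77.9 30.9] 3.4 x [0.6074 0.6818] y [-0.0264  0.0046]
blue 23 z 0.0341 [607.5 170.8] [13.4  2.8] 0.3 x [0.6012 0.6139] y [0.1695 0.1722]
brown 7093 z 0.0347 [650.5  85.4] [ 96.8 297.8] 1.9 x [0.6071 0.7014] y [-0.0573  0.2304]
brown 60 z 0.0306 [514.3 375.7] [23.9 12.6] 1.8 x [0.5022 0.5262] y [0.3697 0.3819]
brown 249 z 0.0306 [511.8 338.8] [51.8 25. ] 80.2 x [0.5001 0.5259] y [0.3146 0.3621]
clamp ((649.52880859375, 86.68630981445312), (99.20906066894531, 303.2792053222656), 2.2202136516571045)
rack 6558 ((430.764892578125, 327.94207763671875), (220.35069274902344, 92.36505889892578), 24.921663284301758)
```

```bash
python3 - <<'E'
from h import *
s=snap('wrist'); Q=cloud(s); hsv=cv2.cvtColor(s['pixels'],cv2.COLOR_RGB2HSV); H,S,V=[hsv[...,i].astype(int) for i in range(3)]
th=.038;c=np.array([np.cos(th),np.sin(th)]);n=np.array([-c[1],c[0]]);O=np.array([.601,.0846])
ok=np.isfinite(Q[...,2])&(Q[...,2]>.028)&(Q[...,2]<.04)
L=np.stack([(Q[...,:2]-O)@c,(Q[...,:2]-O)@n],-1)
br=(H>3)&(H<20)&(S>100)&ok; bl=(H>105)&(H<125)&(S>130)&ok; wh=(S<50)&ok
for lo,hi in[(.004,.016),(.03,.04),(.055,.07)]:
  for nm,m in[('br',br),('bl',bl),('wh',wh)]:
    y=np.sort(L[...,1][m&(L[...,0]>lo)&(L[...,0]<hi)&(np.abs(L[...,1])<.16)])
    if len(y)<3: continue
    sp=np.split(y,np.where(np.diff(y)>.003)[0]+1); print(lo,nm,[(round(a[0]*1000,1),round(a[-1]*1000,1),len(a)) for a in sp if len(a)>5])
for nm,m in[('br',br&(np.abs(L[...,1])<.152)&(L[...,0]<.13))]:
    print(np.percentile(L[...,0][m],[.3,99.7]),np.percentile(L[...,1][m],[.3,99.7]))
    for lo,hi in [(-.05,-.03),(.1,.16),(-.16,-.1)]:
        mm=m&(L[...,1]>lo)&(L[...,1]<hi); print(lo,np.percentile(L[...,0][mm],[1,99]))
E
```

```text
0.004 br [(np.float64(-143.3), np.float64(-136.2), 71), (np.float64(-70.1), np.float64(-55.1), 132), (np.float64(-43.6), np.float64(-36.8), 65), (np.float64(56.3), np.float64(62.5), 57)]
0.004 bl [(np.float64(-113.8), np.float64(-94.7), 157), (np.float64(84.7), np.float64(87.3), 21)]
0.004 wh [(np.float64(-135.4), np.float64(-118.8), 42), (np.float64(-35.3), np.float64(-19.3), 39), (np.float64(63.9), np.float64(79.9), 40)]
0.03 br [(np.float64(-143.8), np.float64(-136.5), 57), (np.float64(-69.9), np.float64(-54.9), 107), (np.float64(-43.6), np.float64(-36.9), 48), (np.float64(55.9), np.float64(62.1), 48)]
0.03 bl [(np.float64(-111.5), np.float64(-90.0), 154)]
0.03 wh [(np.float64(-135.9), np.float64(-118.6), 119), (np.float64(-36.3), np.float64(-19.3), 113), (np.float64(63.6), np.float64(81.0), 114)]
0.055 br [(np.float64(-143.6), np.float64(-136.2), 104), (np.float64(-70.3), np.float64(-54.9), 194), (np.float64(-43.8), np.float64(-36.8), 91), (np.float64(29.5), np.float64(43.8), 176), (np.float64(55.5), np.float64(62.8), 97), (np.float64(128.1), np.float64(144.0), 199)]
0.055 bl [(np.float64(-112.3), np.float64(-83.0), 346), (np.float64(-10.9), np.float64(16.6), 319), (np.float64(87.3), np.float64(116.0), 328)]
0.055 wh [(np.float64(-136.4), np.float64(-118.6), 197), (np.float64(-36.6), np.float64(-19.0), 198), (np.float64(64.0), np.float64(81.0), 197)]
[0.00232361 0.09793628] [-0.14838071  0.14619261]
-0.05 [0.00229572 0.09679203]
0.1 [0.04941378 0.09787779]
-0.16 [0.00373614 0.09691877]
```

```bash
python3 - <<'E'
from h import *
plan([.6200,.2048,.15],.038)
plan([.6200,.2048,.043],.038)
E
```

```text
pos [0.5595 0.1192 0.2499] yaw 0.039 d_tool [ 63.7 -83.2  99.9] rv [ 0.    -0.001  0.001] F [ 0.  -0.6 -0.2] w 0.0937 t 3.6
pos [0.5595 0.1192 0.2499] yaw 0.039 d_tool [ 63.7 -83.2 206.9] rv [ 0.    -0.001  0.001] F [ 0.  -0.6 -0.2] w 0.0937 t 3.6
```

>>> {"op": "carry_out", "data": {"deltas": "20 -26 20 0 0 0 0;40 -52 40 0 0 0 0;63.5 -83.5 70 0 0 0 0;63.5 -83.5 105 0 0 0 0;63.5 -83.5 140 0 0 0 0;63.5 -83.5 170 0 0 0 0;63.5 -83.5 190 0 0 0 0;63.5 -83.5 190 0 0 0 0"}}

```text
time: 4.27
tool_pos: [0.6156, 0.2047, 0.0525]
ee_rot: [3.139, 0.012, 0.04]
wrist_force: [-0.3, -0.4, -0.2]
width: 0.0941
```

```bash
python3 - <<'E'
from h import *
plan([.6200,.2048,.043],.038)
s=snap('wrist','w2.png')
E
```

```text
pos [0.6156 0.2047 0.0525] yaw 0.040 d_tool [4.5 0.  9.4] rv [0.002 0.012 0.002] F [-0.3 -0.4 -0.2] w 0.0941 t 4.27
```

View pics/w2.png

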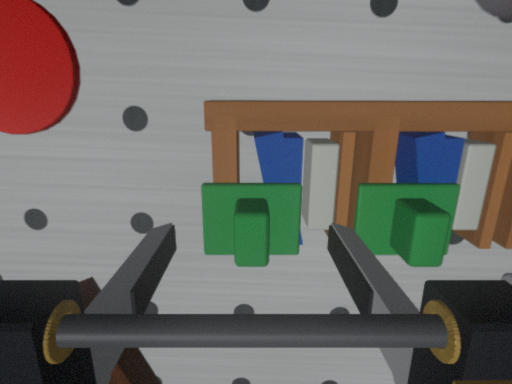

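```bash
python3 - <<'E'
from h import *
plan([.6200,.2048,.043],.038)
print(robot.get_obs()['joint_positions'],robot.get_obs()['qvel'])
E
```

```text
pos [0.6175 0.2051 0.056 ] yaw 0.040 d_tool [ 2.6  0.4 13. ] rv [0.001 0.007 0.002] F [0.1 1.  0.1] w 0.0939 t 4.32
[ 2.33653981e-01  3.82129049e-01  1.31439173e+00 -8.38095578e-05
  1.45213438e+00  1.76488752e+00] [ 0.00037342 -0.0477598  -0.07946555 -0.00032964  0.00732921  0.0021907 ]
```

The fast descent overshot and is still settling, so from here on I'll slow down near contact. Next I go down and grip.

>>> {"op": "carry_out", "data": {"deltas": "0 0 4 0 0 0 0;0 0 8 0 0 0 0;0 0 12 0 0 0 0;0 0 15 0 0 0 0;0 0 16 0 0 0 0;0 0 16 0 0 0 0.4;0 0 16 0 0 0 1;0 0 16 0 0 0 1"}}

```text
time: 4.98
tool_pos: [0.6199, 0.2059, 0.0438]
ee_rot: [-3.142, -0.001, 0.04]
wrist_force: [-0.5, -0.2, -0.2]
width: 0.0774
```

>>> {"op": "carry_out", "data": {"deltas": "0 0 0 0 0 0 1;0 0 0 0 0 0 1;0 0 0 0 0 0 1;0 0 0 0 0 0 1;0 0 0 0 0 0 1;0 0 0 0 0 0 1;0 0 0 0 0 0 1;0 0 0 0 0 0 1"}}

```text
time: 5.65
tool_pos: [0.6197, 0.2058, 0.0434]
ee_rot: [3.141, -0.0, 0.04]
wrist_force: [-0.0, -0.8, -0.1]
width: 0.0242
```

Now I wait for the grip to close fully, then lift.

>>> {"op": "carry_out", "data": {"deltas": "0 0 0 0 0 0 1;0 0 0 0 0 0 1;0 0 0 0 0 0 1;0 0 0 0 0 0 1;0 0 -5 0 0 0 1;0 0 -10 0 0 0 1;0 0 -20 0 0 0 1;0 0 -30 0 0 0 1"}}

```text
time: 6.32
tool_pos: [0.6196, 0.2059, 0.0743]
ee_rot: [3.141, 0.0, 0.04]
wrist_force: [0.8, -0.2, -0.8]
width: 0.0198
```

>>> {"op": "carry_out", "data": {"deltas": "0 0 -20 0 0 0 1;0 0 -40 0 0 0 1;0 0 -60 0 0 0 1;0 0 -80 0 0 0 1;0 0 -95 0 0 0 1;0 0 -100 0 0 0 1;0 0 -100 0 0 0 1;0 0 -100 0 0 0 1"}}

```text
time: 6.98
tool_pos: [0.6197, 0.2059, 0.1736]
ee_rot: [3.142, -0.0, 0.04]
wrist_force: [-0.6, -0.3, -0.4]
width: 0.0196
```

```bash
python3 - <<'E'
from h import *
s=snap('wrist','w3.png')
th=np.deg2rad(24.9);C=np.array([.4308,.3279])
for k in(-1,0,1): print(C+k*.072*np.array([np.cos(th),np.sin(th)]))
plan([.4308,.3279,.17],th)
E
```

```text
[0.36549283 0.29758542]
[0.4308 0.3279]
[0.49610717 0.35821458]
pos [0.6192 0.2058 0.1725] yaw 0.040 d_tool [-183.4 -129.5    2.7] rv [ 0.     0.002 -0.395] F [-0.7 -0.3 -0.9] w 0.0197 t 7.03
```

View pics/w3.png

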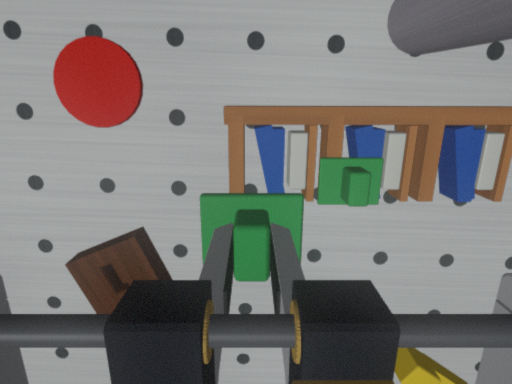

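The cap is held between the fingers at (252,235). I'm moving to the near end of the rack to look along its slots.

```bash
python3 - <<'E'
from h import *
plan([.3400,.2850,.19],.4346)
E
```

```text
pos [0.6192 0.2058 0.1725] yaw 0.040 d_tool [-275.9  -90.3  -17.1] rv [ 0.     0.002 -0.395] F [-0.7 -0.3 -0.9] w 0.0197 t 7.03
```

>>> {"op": "carry_out", "data": {"deltas": "-30 -10 -16 0 0 0 1;-65 -21 -16 0 0 -0.05 1;-100 -33 -16 0 0 -0.12 1;-135 -44 -16 0 0 -0.2 1;-170 -56 -16 0 0 -0.27 1;-205 -67 -16 0 0 -0.33 1;-240 -79 -16 0 0 -0.37 1;-276 -90 -16 0 0 -0.395 1"}}

```text
time: 7.7
tool_pos: [0.3379, 0.2845, 0.1876]
ee_rot: [3.141, 0.003, 0.436]
wrist_force: [-1.0, -0.5, -0.6]
width: 0.0197
```

>>> {"op": "carry_out", "data": {"deltas": "0 0 0 0 0 0 1;0 0 0 0 0 0 1;0 0 0 0 0 0 1;0 0 0 0 0 0 1;0 0 0 0 0 0 1;0 0 0 0 0 0 1;0 0 0 0 0 0 1;0 0 0 0 0 0 1"}}

```text
time: 8.37
tool_pos: [0.3409, 0.2846, 0.1893]
ee_rot: [3.141, 0.0, 0.434]
wrist_force: [-0.3, -0.4, 0.4]
width: 0.0202
```

```bash
python3 - <<'E'
from h import *
s=snap('wrist','w4.png');Q=cloud(s)
plan([.4308,.3279,.17],.4346)
for d in robot.place_of(s,'rackslot1'): print(round(d['p'],2),np.round(w(s,d['at']),4))
for d in robot.place_of(s,'cap1_grip'): print('cap',round(d['p'],2),np.round(w(s,d['at']),4))
m=np.isfinite(Q[...,2])&(Q[...,2]>.024)&(Q[...,2]<.036)&(Q[...,0]>.33)&(Q[...,0]<.6)&(Q[...,1]>.2)
p=Q[m];print('rack',len(p),cv2.minAreaRect((p[:,:2]*1000).astype(np.float32)))
m=np.isfinite(Q[...,2])&(Q[...,2]<.022)&(Q[...,2]>-.01)
th=.4346;c=np.array([np.cos(th),np.sin(th)]);n=np.array([-c[1],c[0]]);O=np.array([.4308,.3279])
L=np.stack([(Q[...,:2]-O)@c,(Q[...,:2]-O)@n],-1)
# slot via dark pixels
V=s['pixels'].max(-1)
top=np.isfinite(Q[...,2])&(np.abs(L[...,0])<.11)&(np.abs(L[...,1])<.045)
d=top&(V<0.55*np.median(V[top&(Q[...,2]>.026)]))
k,l,st,cc=cv2.connectedComponentsWithStats(d.astype(np.uint8))
K=np.array(s['camera_matrix']);Rm=cv2.Rodrigues(np.array(s['rvec']))[0];cam=w(s,[0,0,0])
for i in range(1,k):
    if st[i,4]<40: continue
    v,u=np.where(l==i); ray=np.stack([(u-K[0,2])/K[0,0],(v-K[1,2])/K[1,1],np.ones(len(u))],-1)@Rm
    g=cam+ray*((.030-cam[2])/ray[:,2])[:,None]
    r=cv2.minAreaRect((g[:,:2]*1000).astype(np.float32)); print(st[i],np.round(r[0],1),np.round(r[1],1),round(r[2],1))
E
```

```text
pos [0.3408 0.2846 0.1893] yaw 0.434 d_tool [99.9 -1.4 19.3] rv [ 0.     0.    -0.001] F [-0.1  0.  -0.2] w 0.0202 t 8.42
0.96 [0.3706 0.2988 0.0317]
0.63 [0.4311 0.3265 0.0292]
rack 15072 ((372.6820373535156, 410.7950134277344), (181.6293182373047, 290.1220703125), 24.57028579711914)
[ 120  281   95  103 2479] [104.1 295.1] [157.  116.2] 25.3
[225 283   5  20  43] [193.9 250.2] [26.8  4.9] 23.7
[ 295  287   97   45 1955] [226.8 108. ] [ 56.9 126.4] 10.5
[290 364  12  19  95] [119.1 117.2] [30.2 14.8] 26.8
```

View pics/w4.png

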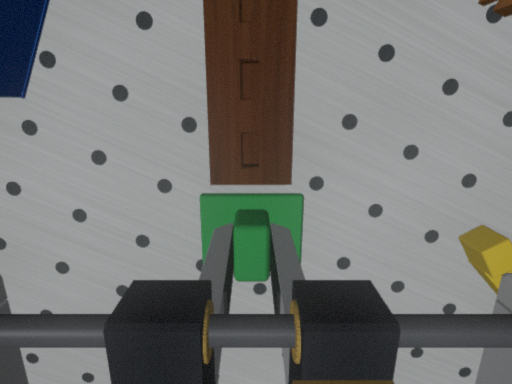

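```bash
python3 - <<'E'
from h import *
s=snap('wrist');Q=cloud(s)
K=np.array(s['camera_matrix']);Rm=cv2.Rodrigues(np.array(s['rvec']))[0];cam=w(s,[0,0,0])
def g(u,v,z=.03):
    r=np.array([(u-K[0,2])/K[0,0],(v-K[1,2])/K[1,1],1])@Rm; return cam+r*(z-cam[2])/r[2]
th=.4346;c=np.array([np.cos(th),np.sin(th)]);n=np.array([-c[1],c[0]]);O=np.array([.4308,.3279])
def loc(p): return np.round([1000*(p[:2]-O)@c,1000*(p[:2]-O)@n],1)
m=(Q[...,2]>.026)&(Q[...,2]<.034)
for v in [20,40,115,180]:
    u=np.where(m[v,150:350])[0]+150; print(v,u[0],u[-1],loc(g(u[0],v)),loc(g(u[-1],v)))
vv=np.where(m[:,225])[0];vv=vv[vv<200]; print('near end',vv[-1],loc(g(225,vv[-1])), loc(g(270,vv[-1])))
for a in [(241,132),(241,167),(258,132),(240,60),(240,99),(259,60)]: print(a,loc(g(*a)))
i=cv2.cvtColor(s['pixels'],cv2.COLOR_RGB2BGR)[40:190,200:300]; cv2.imwrite('pics/w4c.png',cv2.resize(i,(400,600),interpolation=cv2.INTER_CUBIC)*1)
E
```

```text
20 204 297 [54.7 45.2] [ 54.7 -44.8]
40 205 296 [37.  44.9] [ 37.  -44.5]
115 208 293 [-34.7  44.7] [-34.7 -44.2]
180 211 291 [-104.7   44.1] [-104.8  -44.5]
near end 184 [-109.3   28.7] [-109.3  -21.3]
(241, 132) [-52.2  10.4]
(241, 167) [-90.1  10.7]
(258, 132) [-52.2  -7.7]
(240, 60) [18.8 10.7]
(240, 99) [-18.6  11.1]
(259, 60) [18.8 -8.3]
```

View pics/w4c.png

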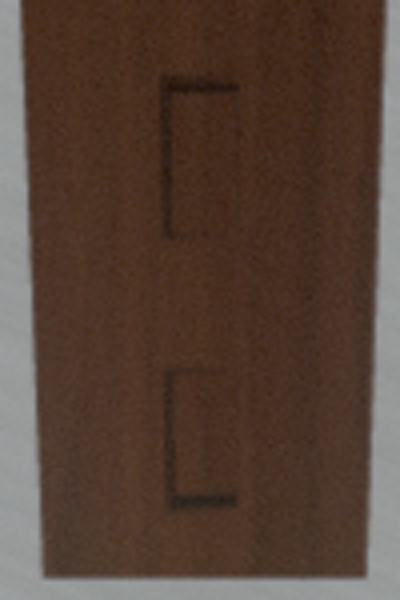

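```bash
python3 - <<'E'
from h import *
s=snap('wrist');Q=cloud(s)
o=robot.get_obs();T=R.from_euler('xyz',o['ee_rot'])
hsv=cv2.cvtColor(s['pixels'],cv2.COLOR_RGB2HSV);H,S=hsv[...,0],hsv[...,1]
m=(H>50)&(H<80)&(S>120)&(Q[...,2]>.1)
P=T.inv().apply(Q[m]-o['tool_pos'])*1000
pl=P[P[:,2]>-6]; r=P[P[:,2]<-20]
print(len(pl),np.percentile(pl,[1,50,99],axis=0).round(1)); print(len(r),np.percentile(r,[1,50,99],axis=0).round(1))
th=.4346;c=np.array([np.cos(th),np.sin(th)]);n=np.array([-c[1],c[0]]);O=np.array([.4308,.3279])
t=O+.072*c+.0003*n; plan([*t,.12],th); print(t)
E
```

```text
3052 [[-12.3 -31.4  -3.7]
 [ 16.6  -0.8   2.7]
 [ 25.1  29.8   4.4]]
2108 [[-14.3 -10.3 -28.6]
 [  3.5  -0.8 -27. ]
 [ 17.6   8.8 -20.9]]
pos [0.3404 0.2848 0.1894] yaw 0.435 d_tool [172.1  -1.3  69.4] rv [0. 0. 0.] F [ 0.8  0.3 -1. ] w 0.0197 t 8.62
[0.49598046 0.35848754]
```

>>> {"op": "carry_out", "data": {"deltas": "25 0 0 0 0 0 1;60 0 10 0 0 0 1;95 0 30 0 0 0 1;130 0 55 0 0 0 1;155 -0.5 80 0 0 0 1;168 -0.5 98 0 0 0 1;171.5 -0.5 108 0 0 0 1;171.5 -0.5 112 0 0 0 1"}}

```text
time: 9.28
tool_pos: [0.4949, 0.3569, 0.0745]
ee_rot: [3.141, 0.005, 0.435]
wrist_force: [-0.1, -0.2, -0.4]
width: 0.0201
```

>>> {"op": "carry_out", "data": {"deltas": "0 0 0 0 0 0 1;0 0 0 0 0 0 1;0 0 0 0 0 0 1;0 0 0 0 0 0 1;0 0 4 0 0 0 1;0 0 9 0 0 0 1;0 0 14 0 0 0 1;0 0 16 0 0 0 1"}}

```text
time: 9.95
tool_pos: [0.495, 0.3571, 0.0602]
ee_rot: [3.141, 0.002, 0.435]
wrist_force: [-0.4, -1.1, -1.8]
width: 0.0201
```

```bash
python3 - <<'E'
from h import *
s=snap('wrist','w5.png')
plan([.49598,.35849,.039],.4346)
E
```

```text
pos [0.4948 0.357  0.0598] yaw 0.435 d_tool [ 1.7 -0.9 20.8] rv [0.    0.003 0.   ] F [-0.5  1.  -0.6] w 0.02 t 10.0
```

View pics/w5.png

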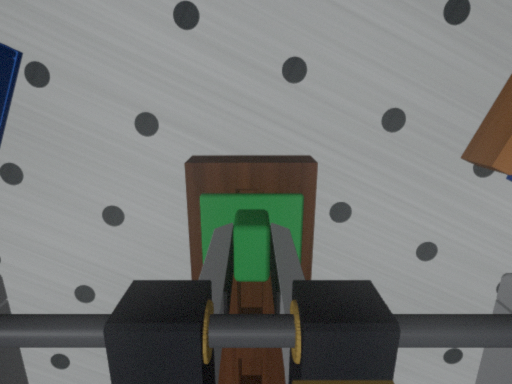

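The cap is over the far rack slot and lined up, so I'm lowering it.

>>> {"op": "carry_out", "data": {"deltas": "1 0 4 0 0 0 1;1 0 8 0 0 0 1;1 0 12 0 0 0 1;1 0 15 0 0 0 1;1 0 18 0 0 0 1;1 0 20 0 0 0 1;1 0 20.5 0 0 0 1;1 0 20.5 0 0 0 1"}}

```text
time: 10.67
tool_pos: [0.4965, 0.3579, 0.0407]
ee_rot: [3.141, 0.0, 0.435]
wrist_force: [-0.4, -0.2, -0.9]
width: 0.0196
```

```bash
python3 - <<'E'
from h import *
plan([.49598,.35849,.039],.4346)
E
```

```text
pos [0.4965 0.3579 0.0407] yaw 0.435 d_tool [-0.2 -0.8  1.7] rv [0. 0. 0.] F [-0.4 -0.2 -0.9] w 0.0196 t 10.67
```

>>> {"op": "carry_out", "data": {"deltas": "0 0 1 0 0 0 1;0 0 1.5 0 0 0 1;0 0 1.5 0 0 0 0.5;0 0 1.5 0 0 0 0;0 0 1.5 0 0 0 0;0 0 1.5 0 0 0 0;0 0 1.5 0 0 0 0;0 0 1.5 0 0 0 0"}}

```text
time: 11.33
tool_pos: [0.4967, 0.3579, 0.0395]
ee_rot: [3.142, -0.0, 0.435]
wrist_force: [0.0, -1.2, -0.4]
width: 0.0564
```

>>> {"op": "carry_out", "data": {"deltas": "0 0 0 0 0 0 0;0 0 0 0 0 0 0;0 0 -5 0 0 0 0;0 0 -15 0 0 0 0;0 0 -35 0 0 0 0;0 0 -60 0 0 0 0;0 0 -90 0 0 0 0;0 0 -120 0 0 0 0"}}

```text
time: 12.0
tool_pos: [0.4963, 0.3578, 0.1613]
ee_rot: [3.141, 0.0, 0.435]
wrist_force: [0.2, -0.5, 0.5]
width: 0.094
```

```bash
python3 - <<'E'
from h import *
s=snap('wrist','w6.png');Q=cloud(s)
hsv=cv2.cvtColor(s['pixels'],cv2.COLOR_RGB2HSV);H,S=hsv[...,0],hsv[...,1]
m=(H>50)&(H<80)&(S>120)&(Q[...,0]<.57)
p=Q[m]; print(np.percentile(p[:,2],[2,30,98]))
q=p[(p[:,2]>.03)&(p[:,2]<.042)];print(cv2.minAreaRect((q[:,:2]*1000).astype(np.float32)))
plan([.6236,.1048,.18],.038)
E
```

```text
[0.03526438 0.03654164 0.06794785]
((494.3433532714844, 358.0104064941406), (54.03459548950195, 64.10211181640625), 24.881746292114258)
pos [0.4996 0.3597 0.1699] yaw 0.435 d_tool [  5.2 283.4 -10.4] rv [-0.004 -0.013  0.397] F [3.  0.9 4.8] w 0.0939 t 12.05
```

View pics/w6.png

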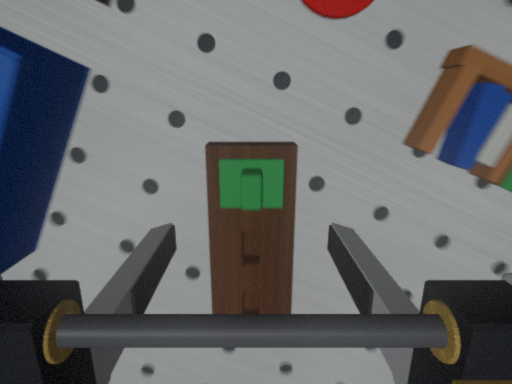

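The first cap is seated flat: its plate top is at 36 mm and it is centred at (494,358). Next is the second cap.

>>> {"op": "carry_out", "data": {"deltas": "1 32 0 0 0 0.03 0;2 68 0 0 0 0.09 0;4 104 0 0 0 0.16 0;5 140 0 0 0 0.23 0;6 176 0 0 0 0.3 0;7 212 0 0 0 0.35 0;8 248 0 0 0 0.39 0;8.7 283 0 0 0 0.397 0"}}

```text
time: 12.72
tool_pos: [0.6245, 0.1031, 0.1605]
ee_rot: [3.142, -0.002, 0.036]
wrist_force: [0.3, 0.1, -0.0]
width: 0.0937
```

>>> {"op": "carry_out", "data": {"deltas": "0 0 10 0 0 0 0;0 0 30 0 0 0 0;0 0 55 0 0 0 0;0 0 75 0 0 0 0;0 0 90 0 0 0 0;0 0 98 0 0 0 0;0 0 100 0 0 0 0;0 0 100 0 0 0 0"}}

```text
time: 13.38
tool_pos: [0.6235, 0.1053, 0.0595]
ee_rot: [-3.142, 0.0, 0.038]
wrist_force: [0.8, 0.4, -0.3]
width: 0.0934
```

```bash
python3 - <<'E'
from h import *
s=snap('wrist','w7.png');Q=cloud(s)
hsv=cv2.cvtColor(s['pixels'],cv2.COLOR_RGB2HSV);H,S=hsv[...,0],hsv[...,1]
m=(H>50)&(H<80)&(S>120)&(Q[...,0]>.57)&(Q[...,2]>.06)
p=Q[m];print(cv2.minAreaRect((p[:,:2]*1000).astype(np.float32)))
plan([.6236,.1048,.043],.038)
E
```

```text
((627.9303588867188, 126.00674438476562), (64.2336654663086, 34.24061965942383), 81.85160827636719)
pos [0.6242 0.1053 0.0605] yaw 0.038 d_tool [-0.7  0.4 17.5] rv [-0.    -0.002  0.   ] F [ 0.2  0.2 -0.5] w 0.0939 t 13.43
```

View pics/w7.png

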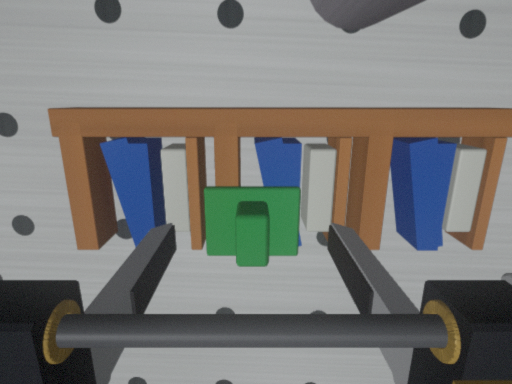

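The second cap sits centred between the fingers at (252,235). I lower, grip and lift.

>>> {"op": "carry_out", "data": {"deltas": "0 0 4 0 0 0 0;0 0 8 0 0 0 0;0 0 12 0 0 0 0;0 0 15 0 0 0 0;0 0 16.5 0 0 0 0;0 0 16.5 0 0 0 0.4;0 0 16.5 0 0 0 1;0 0 16.5 0 0 0 1"}}

```text
time: 14.1
tool_pos: [0.6238, 0.1049, 0.0431]
ee_rot: [3.142, -0.0, 0.038]
wrist_force: [-0.4, -0.0, 0.3]
width: 0.0775
```

>>> {"op": "carry_out", "data": {"deltas": "0 0 0 0 0 0 1;0 0 0 0 0 0 1;0 0 0 0 0 0 1;0 0 0 0 0 0 1;0 0 0 0 0 0 1;0 0 0 0 0 0 1;0 0 0 0 0 0 1;0 0 0 0 0 0 1"}}

```text
time: 14.77
tool_pos: [0.6237, 0.1049, 0.043]
ee_rot: [3.142, -0.0, 0.038]
wrist_force: [0.1, -0.8, -0.6]
width: 0.0242
```

>>> {"op": "carry_out", "data": {"deltas": "0 0 0 0 0 0 1;0 0 0 0 0 0 1;0 0 0 0 0 0 1;0 0 -5 0 0 0 1;0 0 -10 0 0 0 1;0 0 -25 0 0 0 1;0 0 -45 0 0 0 1;0 0 -60 0 0 0 1"}}

```text
time: 15.43
tool_pos: [0.624, 0.105, 0.1047]
ee_rot: [3.142, -0.001, 0.038]
wrist_force: [-0.2, -0.8, -0.6]
width: 0.0197
```

>>> {"op": "carry_out", "data": {"deltas": "0 0 -15 0 0 0 1;0 0 -30 0 0 0 1;0 0 -40 0 0 0 1;0 0 -45 0 0 0 1;0 0 -45 0 0 0 1;0 0 -45 0 0 0 1;0 0 -45 0 0 0 1;0 0 -45 0 0 0 1"}}

```text
time: 16.1
tool_pos: [0.623, 0.1048, 0.1465]
ee_rot: [3.141, 0.003, 0.038]
wrist_force: [-0.5, -0.2, 0.5]
width: 0.0199
```

```bash
python3 - <<'E'
from h import *
s=snap('wrist');Q=cloud(s)
o=robot.get_obs();T=R.from_euler('xyz',o['ee_rot'])
hsv=cv2.cvtColor(s['pixels'],cv2.COLOR_RGB2HSV);H,S=hsv[...,0],hsv[...,1]
m=(H>50)&(H<80)&(S>120)&(Q[...,2]>.1)
P=T.inv().apply(Q[m]-o['tool_pos'])*1000
pl=P[P[:,2]>-6]; r=P[P[:,2]<-20]
print(len(pl),np.percentile(pl,[1,50,99],axis=0).round(1)); print(len(r),np.percentile(r,[1,50,99],axis=0).round(1))
th=.4346;c=np.array([np.cos(th),np.sin(th)]);n=np.array([-c[1],c[0]]);O=np.array([.4308,.3279])
t=O+.0003*n; plan([*t,.15],th); print(t)
E
```

```text
3023 [[-12.6 -31.1  -2.9]
 [ 16.   -0.6   2.4]
 [ 24.7  30.2   4.2]]
2107 [[-14.3 -10.1 -28.9]
 [  3.2  -0.5 -27.4]
 [ 17.2   9.2 -21.1]]
pos [0.6231 0.1048 0.1466] yaw 0.038 d_tool [-183.8 -230.4   -3. ] rv [-0.     0.002 -0.397] F [-0.6 -0.   0.3] w 0.0202 t 16.15
[0.43067369 0.32817211]
```

>>> {"op": "carry_out", "data": {"deltas": "-20 -16 0 0 0 0 1;-48 -39 0 0 0 -0.05 1;-76 -61 0 0 0 -0.12 1;-104 -84 0 0 0 -0.2 1;-132 -107 0 0 0 -0.27 1;-160 -130 0 0 0 -0.33 1;-188 -152 0 0 0 -0.38 1;-215 -174 0 0 0 -0.397 1"}}

```text
time: 16.82
tool_pos: [0.4004, 0.2713, 0.1474]
ee_rot: [-3.142, 0.001, 0.437]
wrist_force: [1.4, 0.5, -0.4]
width: 0.02
```

```bash
python3 - <<'E'
from h import *
plan([.3655,.2979,.1],.4346)
E
```

```text
pos [0.4004 0.2713 0.1474] yaw 0.437 d_tool [-20.3 -38.8  47.4] rv [-0.     0.001  0.002] F [ 1.4  0.5 -0.4] w 0.02 t 16.82
```

>>> {"op": "carry_out", "data": {"deltas": "-7 -14 5 0 0 0 1;-14 -28 15 0 0 0 1;-20 -37 30 0 0 0 1;-20.5 -38.5 45 0 0 0 1;-20.5 -38.5 60 0 0 0 1;-20.5 -38.5 72 0 0 0 1;-20.5 -38.5 77 0 0 0 1;-20.5 -38.5 78 0 0 0 1"}}

```text
time: 17.48
tool_pos: [0.3664, 0.2963, 0.0683]
ee_rot: [3.141, 0.003, 0.435]
wrist_force: [-0.7, -0.7, -0.9]
width: 0.0197
```

>>> {"op": "carry_out", "data": {"deltas": "0 0 0 0 0 0 1;0 0 0 0 0 0 1;0 0 0 0 0 0 1;0 0 0 0 0 0 1;0 0 0 0 0 0 1;0 0 0 0 0 0 1;0 0 4 0 0 0 1;0 0 8 0 0 0 1"}}

```text
time: 18.15
tool_pos: [0.3677, 0.2971, 0.062]
ee_rot: [-3.142, -0.001, 0.435]
wrist_force: [0.4, -0.2, -0.9]
width: 0.0196
```

```bash
python3 - <<'E'
from h import *
s=snap('wrist','w8.png')
plan([.3655,.2979,.039],.4346)
E
```

```text
pos [0.3669 0.2966 0.0607] yaw 0.435 d_tool [-0.7 -1.8 21.7] rv [0.    0.002 0.   ] F [ 0.1  0.1 -0.2] w 0.0194 t 18.2
```

View pics/w8.png

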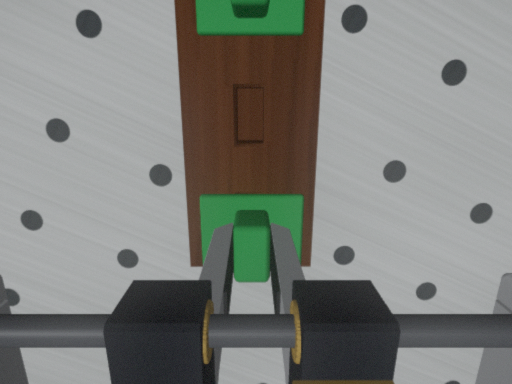

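>>> {"op": "carry_out", "data": {"deltas": "-1 -1 3 0 0 0 1;-1 -1 7 0 0 0 1;-1 -1 11 0 0 0 1;-1 -1 15 0 0 0 1;-1 -1 18 0 0 0 1;-1 -1 20 0 0 0 1;-1 -1 21.5 0 0 0 1;-1 -1 21.5 0 0 0 1"}}

```text
time: 18.87
tool_pos: [0.3659, 0.2973, 0.0401]
ee_rot: [3.141, 0.001, 0.435]
wrist_force: [0.3, -0.5, -0.3]
width: 0.0198
```

```bash
python3 - <<'E'
from h import *
plan([.3655,.2979,.039],.4346)
E
```

```text
pos [0.3659 0.2973 0.0401] yaw 0.435 d_tool [-0.2 -0.7  1.1] rv [0.    0.001 0.   ] F [ 0.3 -0.5 -0.3] w 0.0198 t 18.87
```

>>> {"op": "carry_out", "data": {"deltas": "0 0 1 0 0 0 1;0 0 1 0 0 0 0.5;0 0 1 0 0 0 0;0 0 1 0 0 0 0;0 0 1 0 0 0 0;0 0 1 0 0 0 0;0 0 1 0 0 0 0;0 0 1 0 0 0 0"}}

```text
time: 19.53
tool_pos: [0.3662, 0.2974, 0.0395]
ee_rot: [3.142, -0.0, 0.435]
wrist_force: [0.0, 0.5, -0.4]
width: 0.0631
```

>>> {"op": "carry_out", "data": {"deltas": "0 0 0 0 0 0 0;0 0 -5 0 0 0 0;0 0 -15 0 0 0 0;0 0 -35 0 0 0 0;0 0 -65 0 0 0 0;0 0 -95 0 0 0 0;-10 0 -120 0 0 0 0;-20 0 -130 0 0 0 0"}}

```text
time: 20.2
tool_pos: [0.3499, 0.2902, 0.1751]
ee_rot: [-3.141, -0.008, 0.435]
wrist_force: [0.1, -0.6, 0.2]
width: 0.0936
```

>>> {"op": "carry_out", "data": {"deltas": "0 0 0 0 0 0 0;0 0 0 0 0 0 0;0 0 0 0 0 0 0;0 0 0 0 0 0 0;0 0 0 0 0 0 0;0 0 0 0 0 0 0;0 0 0 0 0 0 0;0 0 0 0 0 0 0"}}

```text
time: 20.87
tool_pos: [0.3479, 0.2889, 0.1689]
ee_rot: [3.141, 0.001, 0.435]
wrist_force: [-0.0, -0.3, 0.5]
width: 0.094
```

```bash
python3 - <<'E'
from h import *
s=snap('wrist','w9.png');Q=cloud(s)
hsv=cv2.cvtColor(s['pixels'],cv2.COLOR_RGB2HSV);H,S=hsv[...,0],hsv[...,1]
for a,b in[(.3,.43),(.43,.57)]:
    m=(H>50)&(H<80)&(S>120)&(Q[...,0]<b)&(Q[...,0]>a)
    p=Q[m]; print(np.percentile(p[:,2],[2,30,98]))
    q=p[(p[:,2]>.03)&(p[:,2]<.045)];print(cv2.minAreaRect((q[:,:2]*1000).astype(np.float32)), q[:,2].std())
plan([.447,-.184,.25],.4346)
t=snap('top','t2.png');Q=cloud(t);hsv=cv2.cvtColor(t['pixels'],cv2.COLOR_RGB2HSV);H,S,V=[hsv[...,i].astype(int) for i in range(3)]
m=((H>3)&(H<13)&(S>190)&(V>140))&(Q[...,2]>.03)&(Q[...,2]<.06)
k,l,st,c=cv2.connectedComponentsWithStats(m.astype(np.uint8))
for i in range(1,k):
    if st[i,4]>15: print(st[i,4],Q[l==i].mean(0).round(3))
E
```

```text
[0.03516476 0.03652603 0.06788734]
((366.5624694824219, 298.27685546875), (49.175071716308594, 62.91373825073242), 24.8159122467041) 0.0008971699701430142
[0.03496066 0.03641105 0.06726078]
((485.5387878417969, 353.5975341796875), (25.762975692749023, 64.27784729003906), 24.59515380859375) 0.001113292412302983
pos [0.348  0.289  0.1691] yaw 0.435 d_tool [-109.5  470.7  -80.7] rv [0.    0.001 0.   ] F [0.9 0.3 0.4] w 0.0942 t 20.92
58 [ 0.644 -0.297  0.045]
57 [ 0.453 -0.357  0.045]
51 [ 0.412 -0.23   0.045]
```

View pics/w9.png

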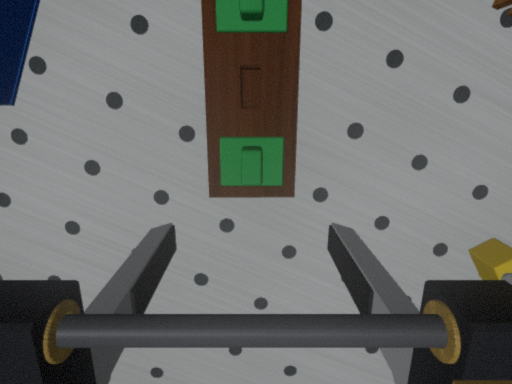

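Both caps are seated flat, at pixels (251,162) and (250,12). The top view shows one wedge has been knocked to about (0.453, −0.357). I'm moving to look at the wedges.

>>> {"op": "carry_out", "data": {"deltas": "-10 32 -10 0 0 0 0;-22 64 -25 0 0 0 0;-34 96 -40 0 0 0 0;-45 128 -55 0 0 0 0;-56 160 -70 0 0 0 0;-68 192 -80 0 0 0 0;-79 224 -80 0 0 0 0;-90 256 -80 0 0 0 0"}}

```text
time: 21.63
tool_pos: [0.3745, 0.0173, 0.2508]
ee_rot: [3.14, -0.003, 0.435]
wrist_force: [0.3, -0.6, 0.9]
width: 0.0939
```

>>> {"op": "carry_out", "data": {"deltas": "-11 32 0 0 0 -0.05 0;-22 64 0 0 0 -0.11 0;-34 96 0 0 0 -0.18 0;-45 128 0 0 0 -0.25 0;-56 160 0 0 0 -0.32 0;-68 192 0 0 0 -0.39 0;-79 224 0 0 0 -0.44 0;-90 255 0 0 0 -0.465 0"}}

```text
time: 22.3
tool_pos: [0.3998, -0.2522, 0.2496]
ee_rot: [3.141, -0.0, 0.901]
wrist_force: [0.3, 0.6, -0.1]
width: 0.0941
```

>>> {"op": "carry_out", "data": {"deltas": "0 0 0 0 0 0 0;0 0 0 0 0 0 0;0 0 0 0 0 0 0;0 0 0 0 0 0 0;0 0 0 0 0 0 0;0 0 0 0 0 0 0;0 0 0 0 0 0 0;0 0 0 0 0 0 0"}}

```text
time: 22.97
tool_pos: [0.4001, -0.2497, 0.2497]
ee_rot: [3.141, 0.0, 0.901]
wrist_force: [0.8, 0.7, -0.7]
width: 0.094
```

```bash
cat >> h.py <<'E'
def wedges(s,verbose=True):
    """fit wedges: orange head top rect & blade; returns list (mid xy, yaw)"""
    Q=cloud(s); hsv=cv2.cvtColor(s['pixels'],cv2.COLOR_RGB2HSV); H,S,V=[hsv[...,i].astype(int) for i in range(3)]
    fin=np.isfinite(Q[...,2])
    org=(((H>2)&(H<13)&(S>185)&(V>110)))&fin&(Q[...,2]>.038)&(Q[...,2]<.056)
    wd=(H>=9)&(H<24)&(S>60)&(S<185)&(V>110)&fin&(Q[...,2]>.022)&(Q[...,2]<.038)
    out=[]
    k,l,st,c=cv2.connectedComponentsWithStats(org.astype(np.uint8))
    for i in range(1,k):
        if st[i,4]<60: continue
        h=Q[l==i]; r=cv2.minAreaRect((h[:,:2]*1000).astype(np.float32)); hc=np.array(r[0])/1000
        near=wd&(np.hypot(Q[...,0]-hc[0],Q[...,1]-hc[1])<.11)
        b=Q[near]
        if len(b)<60: print('no blade',hc); continue
        bm=b.mean(0)[:2]; a0=np.arctan2(*(bm-hc)[::-1])
        ang=np.deg2rad(r[2])+np.arange(4)*np.pi/2
        yaw=ang[np.argmin(np.abs((ang-a0+np.pi)%(2*np.pi)-np.pi))]; yaw=(yaw+np.pi)%(2*np.pi)-np.pi
        cx=np.array([np.cos(yaw),np.sin(yaw)]);n=np.array([-cx[1],cx[0]])
        lb=(b[:,:2]-hc)@np.stack([cx,n],1); lh=(h[:,:2]-hc)@np.stack([cx,n],1)
        # straight side (left) line fit
        sel=[]
        for x0 in np.arange(.03,.095,.008):
            q=lb[(lb[:,0]>x0)&(lb[:,0]<x0+.008)]
            if len(q)>5: sel.append([q[:,0].mean(),np.percentile(q[:,1],98),np.percentile(q[:,1],2)])
        sel=np.array(sel); f=np.polyfit(sel[:,0],sel[:,1],1); g=np.polyfit(sel[:,0],sel[:,2],1)
        out.append((hc,yaw))
        if verbose: print('head',np.round(hc*1000,1),'rect',np.round(r[1],1),'z %.3f'%np.median(h[:,2]),'yaw %.3f'%yaw,'left slope %.3f off %.1f; right slope %.3f off %.1f'%(f[0],f[1]*1000,g[0],g[1]*1000),'blade xmax %.1f'%(np.percentile(lb[:,0],99)*1000),'n',st[i,4],len(b))
    return out
E
python3 - <<'E'
from h import *
s=snap('wrist','w10.png')
plan([.4,-.25,.25],.9)
wedges(s)
for d in robot.place_of(s,'wedge1_mid'): print(round(d['p'],2),np.round(w(s,d['at']),4))
E
```

```text
pos [ 0.4    -0.2498  0.2497] yaw 0.900 d_tool [-0.2  0.1 -0.3] rv [0.001 0.    0.   ] F [ 0.1 -0.6 -0.4] w 0.0942 t 23.02
head [ 644.5 -297.7] rect [32.2 37.6] z 0.047 yaw 1.755 left slope 0.012 off 16.0; right slope 0.216 off -20.2 blade xmax 101.4 n 712 1609
0.65 [ 0.4894 -0.3767  0.0218]
```

View pics/w10.png

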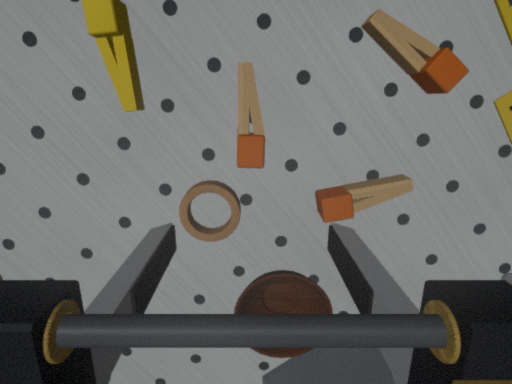

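Wedge A is straight ahead with its head at (250,150), wedge B is at (335,203) and wedge C at (440,72). The yellow look-alike is at (115,50). My fit only caught C, so I'm checking the thresholds.

```bash
python3 - <<'E'
from h import *
s=snap('wrist');Q=cloud(s);hsv=cv2.cvtColor(s['pixels'],cv2.COLOR_RGB2HSV)
for v,u in[(150,250),(203,330),(72,440),(100,248),(120,258),(192,375)]: print(hsv[v,u],Q[v,u].round(3))
E
sed -i 's/(H>2)&(H<13)&(S>185)&(V>110)/(H>2)\&(H<12)\&(S>185)\&(V>90)/; s/(H>=9)&(H<24)&(S>60)&(S<185)/(H>=9)\&(H<24)\&(S>60)\&(S<200)/' h.py
python3 - <<'E'
from h import *
s=snap('wrist');wedges(s)
E
```

```text
[ 12 178 142] [ 0.412 -0.231  0.047]
[ 11 174 141] [ 0.45  -0.348  0.046]
[ 12 203 136] [ 0.637 -0.295  0.048]
[ 18  94 138] [ 0.446 -0.184  0.032]
[ 18  97 140] [ 0.441 -0.21   0.032]
[ 17  93 137] [ 0.505 -0.378  0.031]
```

```bash
sed -i 's/(H>2)&(H<12)&(S>185)&(V>90)/(H>2)\&(H<15)\&(S>145)\&(V>70)/; s/(S>60)&(S<200)&(V>110)/(S>40)\&(S<135)\&(V>80)/' h.py
python3 - <<'E'
from h import *
s=snap('wrist');wedges(s)
E
```

```text
head [ 644.2 -298.2] rect [33.7 38.5] z 0.047 yaw 1.754 left slope 0.015 off 16.0; right slope 0.222 off -20.9 blade xmax 102.1 n 1125 1695
head [ 411.4 -232.1] rect [37.9 31.5] z 0.047 yaw 2.437 left slope 0.159 off 56.3; right slope 0.128 off 44.7 blade xmax 82.3 n 804 2091
head [ 453.2 -358.2] rect [32.  38.9] z 0.047 yaw -0.497 left slope 0.020 off 15.3; right slope 0.228 off -22.1 blade xmax 103.0 n 765 1224
```

```bash
sed -i 's/(Q\[...,2\]>.022)/(Q[...,2]>.0275)/' h.py
python3 - <<'E'
from h import *
s=snap('wrist');wedges(s)
plan([.4117,-.2317,.010],.872)
E
```

```text
head [ 644.  -298.2] rect [33.7 38.6] z 0.047 yaw 1.758 left slope 0.010 off 15.8; right slope 0.209 off -20.6 blade xmax 101.6 n 1133 1673
head [ 411.3 -232.1] rect [38.1 31.6] z 0.047 yaw 0.877 left slope 0.012 off 15.3; right slope 0.211 off -20.7 blade xmax 101.4 n 808 1399
head [ 453.3 -358.5] rect [32.1 39. ] z 0.047 yaw -0.477 left slope 0.000 off 15.3; right slope 0.199 off -21.4 blade xmax 102.9 n 761 1110
pos [ 0.4    -0.2502  0.2495] yaw 0.900 d_tool [ 21.8  -2.4 239.5] rv [0.    0.    0.028] F [ 0.2 -0.4 -0.1] w 0.0942 t 23.27
```

>>> {"op": "carry_out", "data": {"deltas": "5 0 20 0 0 0.01 0;12 -1 50 0 0 0.02 0;18 -2 85 0 0 0.02 0;21.5 -2.4 120 0 0 0.02 0;21.5 -2.4 150 0 0 0.02 0;21.5 -2.4 175 0 0 0.02 0;21.5 -2.4 188 0 0 0.02 0;21.5 -2.4 190 0 0 0.02 0"}}

```text
time: 23.93
tool_pos: [0.4092, -0.2303, 0.0558]
ee_rot: [-3.134, 0.001, 0.88]
wrist_force: [-0.3, 0.0, -0.2]
width: 0.0936
```

>>> {"op": "carry_out", "data": {"deltas": "0 0 0 0 0 0 0;0 0 0 0 0 0 0;0 0 8 0 0 0 0;0 0 18 0 0 0 0;0 0 28 0 0 0 0;0 0 36 0 0 0 0;0 0 41 0 0 0 0;0 0 42 0 0 0 0"}}

```text
time: 24.6
tool_pos: [0.4104, -0.2312, 0.0157]
ee_rot: [-3.139, 0.0, 0.88]
wrist_force: [-0.4, 0.2, 0.3]
width: 0.0941
```

```bash
python3 - <<'E'
from h import *
s=snap('wrist','w11.png')
plan([.4117,-.2317,.010],.877)
E
```

```text
pos [ 0.4108 -0.2314  0.0162] yaw 0.880 d_tool [0.4 0.9 6.2] rv [-0.002  0.     0.003] F [ 0.7  0.2 -0.2] w 0.0939 t 24.65
```

View pics/w11.png

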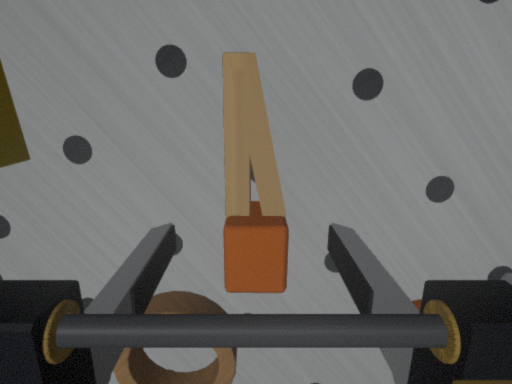

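The head is centred between the fingers at (256,250). I lower and grip.

>>> {"op": "carry_out", "data": {"deltas": "0 1 3 0 0 0 0;0 1 6 0 0 0 0;0 1 6.5 0 0 0 0.5;0 1 6.5 0 0 0 1;0 1 6.5 0 0 0 1;0 1 6.5 0 0 0 1;0 1 6.5 0 0 0 1;0 1 6.5 0 0 0 1"}}

```text
time: 25.32
tool_pos: [0.4124, -0.2326, 0.0112]
ee_rot: [3.141, 0.0, 0.88]
wrist_force: [-0.3, 0.3, -0.4]
width: 0.0574
```

>>> {"op": "carry_out", "data": {"deltas": "0 0 0 0 0 0 1;0 0 0 0 0 0 1;0 0 0 0 0 0 1;0 0 0 0 0 0 1;0 0 0 0 0 0 1;0 0 0 0 0 0 1;0 0 0 0 0 0 1;0 0 0 0 0 0 1"}}

```text
time: 25.98
tool_pos: [0.4123, -0.2326, 0.011]
ee_rot: [3.141, 0.0, 0.88]
wrist_force: [-0.3, -0.3, 0.6]
width: 0.034
```

>>> {"op": "carry_out", "data": {"deltas": "0 0 -3 0 0 0 1;0 0 -12 0 0 0 1;0 0 -25 0 0 0 1;0 0 -45 0 0 0 1;0 0 -65 0 0 0 1;0 0 -80 0 0 0 1;0 0 -85 0 0 0 1;0 0 -85 0 0 0 1"}}

```text
time: 26.65
tool_pos: [0.4133, -0.2333, 0.0981]
ee_rot: [3.137, -0.0, 0.88]
wrist_force: [0.7, -0.3, -1.5]
width: 0.0342
```

>>> {"op": "carry_out", "data": {"deltas": "0 0 0 0 0 0 1;0 0 0 0 0 0 1;0 0 0 0 0 0 1;0 0 0 0 0 0 1;0 0 0 0 0 0 1;0 0 0 0 0 0 1;0 0 0 0 0 0 1;0 0 0 0 0 0 1"}}

```text
time: 27.32
tool_pos: [0.4122, -0.2325, 0.0959]
ee_rot: [-3.141, 0.0, 0.88]
wrist_force: [0.3, 0.2, -1.4]
width: 0.034
```

```bash
cat >> h.py <<'E'
def held(s):
    o=robot.get_obs();T=R.from_euler('xyz',o['ee_rot']);Q=cloud(s)
    hsv=cv2.cvtColor(s['pixels'],cv2.COLOR_RGB2HSV); H,S,V=[hsv[...,i].astype(int) for i in range(3)]
    P=T.inv().apply((Q-o['tool_pos']).reshape(-1,3)).reshape(Q.shape)*1000
    box=(np.abs(P[...,1])<40)&(P[...,0]<130)&(P[...,0]>-40)
    b=P[box&(H>=9)&(H<24)&(S>40)&(S<135)&(P[...,2]>-28)&(P[...,2]<-8)]
    h=P[box&(H>2)&(H<15)&(S>145)&(P[...,2]<-28)]
    print('head x',np.percentile(h[:,0],[1,99]).round(1),'y',np.percentile(h[:,1],[1,99]).round(1),'z',np.median(h[:,2]).round(1),len(h))
    print('blade xmax',np.percentile(b[:,0],99).round(1),'z',np.percentile(b[:,2],[5,50,95]).round(1),len(b))
    sel=[]
    for x0 in np.arange(25,80,8):
        q=b[(b[:,0]>x0)&(b[:,0]<x0+8)]
        if len(q)>5: sel.append([q[:,0].mean(),np.percentile(q[:,1],2),np.percentile(q[:,1],98),np.median(q[:,2])])
    sel=np.array(sel)
    print('left (tool -y) line',np.polyfit(sel[:,0],sel[:,1],1).round(3),'right',np.polyfit(sel[:,0],sel[:,2],1).round(3),'z slope',np.polyfit(sel[:,0],sel[:,3],1).round(3))
TH=.038;CX=np.array([np.cos(TH),np.sin(TH)]);CN=np.array([-CX[1],CX[0]]);CO=np.array([.602,.0846])
def clamp(x,y): return CO+CX*x/1000+CN*y/1000   # local mm
def cloc(p): d=np.array(p)[:2]-CO; return np.round([1000*d@CX,1000*d@CN],1)
E
python3 - <<'E'
from h import *
s=snap('wrist','w12.png');held(s)
plan([*clamp(-130,-87),.1],.038)
E
```

```text
head x [-18.8  19.2] y [-17.3  15.4] z -35.5 4677
blade xmax 101.9 z [-20.7 -19.6 -18.5] 7762
left (tool -y) line [-1.0000e-03 -1.7071e+01] right [-0.209 19.495] z slope [ -0.    -19.586]
pos [ 0.4123 -0.2326  0.096 ] yaw 0.880 d_tool [213.9 -94.9  -4. ] rv [0.    0.    0.842] F [ 1.   0.1 -2.3] w 0.0338 t 27.37
```

View pics/w12.png

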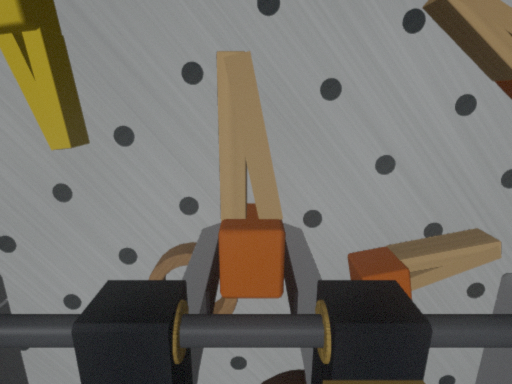

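Wedge A is held straight, with its left side parallel to the tool and its tip 102 mm ahead. I'm carrying it to the left slot.

```bash
python3 - <<'E'
from h import *
print(clamp(-130,111),clamp(-66,111),clamp(-24,111))
plan([*clamp(-130,111),.1],.038)
E
```

```text
[0.46787686 0.19058106] [0.53183066 0.19301247] [0.57380034 0.19460809]
pos [ 0.4123 -0.2326  0.096 ] yaw 0.880 d_tool [ 361.5 -226.8   -4.1] rv [0.    0.    0.842] F [ 1.   0.1 -2.3] w 0.0338 t 27.37
```

>>> {"op": "carry_out", "data": {"deltas": "15 -9 -5 0 0 0.03 1;42 -26 -10 0 0 0.12 1;72 -45 -10 0 0 0.23 1;102 -64 -10 0 0 0.34 1;132 -83 -10 0 0 0.45 1;162 -102 -10 0 0 0.56 1;192 -121 -10 0 0 0.66 1;222 -139 -10 0 0 0.76 1"}}

```text
time: 28.03
tool_pos: [0.4463, 0.0266, 0.1063]
ee_rot: [3.141, -0.001, 0.121]
wrist_force: [0.9, -0.4, -1.3]
width: 0.0337
```

```bash
python3 - <<'E'
from h import *
plan([*clamp(-130,111),.1],.038)
E
```

```text
pos [0.4463 0.0266 0.1063] yaw 0.121 d_tool [  41.2 -160.2    6.3] rv [ 0.    -0.001  0.083] F [ 0.9 -0.4 -1.3] w 0.0337 t 28.03
```

>>> {"op": "carry_out", "data": {"deltas": "9 -34 0 0 0 0.04 1;18 -70 5 0 0 0.083 1;27 -105 10 0 0 0.083 1;36 -138 20 0 0 0.083 1;41 -156 35 0 0 0.083 1;41 -159 50 0 0 0.083 1;41 -159 62 0 0 0.083 1;41 -159 66 0 0 0.083 1"}}

```text
time: 28.7
tool_pos: [0.4653, 0.1874, 0.0375]
ee_rot: [3.14, 0.004, 0.044]
wrist_force: [0.1, -0.4, -2.0]
width: 0.0339
```

>>> {"op": "carry_out", "data": {"deltas": "0 0 0 0 0 0 1;0 0 0 0 0 0 1;0 0 0 0 0 0 1;0 0 0 0 0 0 1;0 0 0 0 0 0 1;0 0 0 0 0 0 1;0 0 0 0 0 0 1;0 0 0 0 0 0 1"}}

```text
time: 29.37
tool_pos: [0.4672, 0.1877, 0.0402]
ee_rot: [-3.142, -0.0, 0.043]
wrist_force: [-1.1, -1.0, -1.1]
width: 0.0338
```

```bash
cat >> h.py <<'E'
def slots(s):
    """cheek/jaw edges in clamp local mm as seen now"""
    Q=cloud(s); hsv=cv2.cvtColor(s['pixels'],cv2.COLOR_RGB2HSV); H,S,V=[hsv[...,i].astype(int) for i in range(3)]
    L=np.stack([(Q[...,:2]-CO)@CX,(Q[...,:2]-CO)@CN],-1)*1000
    ok=np.isfinite(Q[...,2])&(Q[...,2]>.028)&(Q[...,2]<.04)
    br=(H>3)&(H<20)&(S>100)&ok; bl=(H>105)&(H<125)&(S>130)&ok
    for lo,hi in[(3,16),(30,40),(60,70)]:
      for nm,m in[('br',br),('bl',bl)]:
        y=np.sort(L[...,1][m&(L[...,0]>lo)&(L[...,0]<hi)&(np.abs(L[...,1])<160)])
        if len(y)<3: continue
        sp=np.split(y,np.where(np.diff(y)>3)[0]+1); print(lo,nm,[(round(float(a[0]),1),round(float(a[-1]),1)) for a in sp if len(a)>5])
    x=L[...,0][br&(np.abs(L[...,1])<150)]; print('front',np.percentile(x,[.5,99.5]).round(1))
E
python3 - <<'E'
from h import *
s=snap('wrist','w13.png');slots(s);held(s)
plan([*clamp(-130,111),.0125],.038); print(cloc(robot.get_obs()['tool_pos']))
E
```

```text
front [-112.6    0.9]
head x [-19.3  18.7] y [-16.8  15.9] z -35.6 4640
blade xmax 101.4 z [-20.8 -19.7 -18.6] 7814
left (tool -y) line [-3.0000e-03 -1.6369e+01] right [-0.209 19.963] z slope [  0.    -19.748]
pos [0.4671 0.1877 0.0401] yaw 0.043 d_tool [ 0.9 -2.8 27.6] rv [ 0.    -0.     0.005] F [-0.4  0.9 -2.4] w 0.0336 t 29.42
[-130.9  108.2]
```

View pics/w13.png

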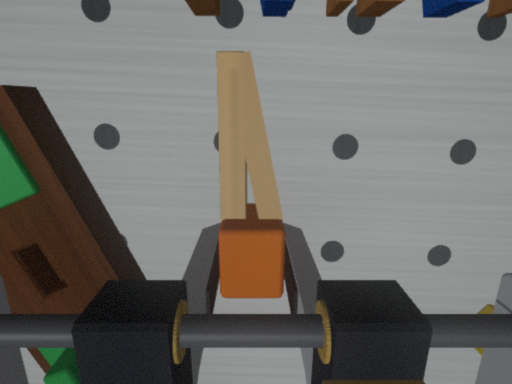

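>>> {"op": "carry_out", "data": {"deltas": "3 -1 6 0 0 0.005 1;7 -2 12 0 0 0.005 1;11 -3 18 0 0 0.005 1;14 -3 23 0 0 0.005 1;16 -3 26 0 0 0.005 1;17 -3 27 0 0 0.005 1;17 -3 27 0 0 0.005 1;17 -3 27 0 0 0.005 1"}}

```text
time: 30.08
tool_pos: [0.484, 0.1915, 0.0129]
ee_rot: [3.141, 0.0, 0.038]
wrist_force: [-0.1, 0.2, -1.1]
width: 0.0339
```

```bash
python3 - <<'E'
from h import *
s=snap('wrist','w14.png');slots(s);held(s)
plan([*clamp(-66,111),.0125],.038); print(cloc(robot.get_obs()['tool_pos']))
E
```

```text
3 br [(29.1, 45.7), (55.4, 63.8), (128.7, 144.5)]
3 bl [(-5.3, 5.4), (85.2, 104.5)]
front [-96.2   9.4]
head x [-19.6  18.5] y [-16.8  15.9] z -35.3 4645
blade xmax 101.9 z [-20.4 -19.4 -18.3] 7847
left (tool -y) line [-1.0000e-03 -1.6436e+01] right [-0.208 19.872] z slope [ 1.0000e-03 -1.9445e+01]
pos [0.4841 0.1915 0.0131] yaw 0.038 d_tool [47.8  0.3  0.7] rv [ 0. -0.  0.] F [ 0.1 -0.4 -1.4] w 0.0337 t 30.13
[-113.8  111.3]
```

View pics/w14.png

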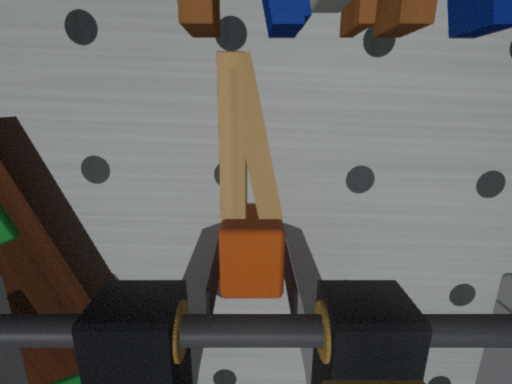

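The tip at (235,55) points between the cheek (right edge at about 218) and the jaw (left edge at about 266), with 1 mm to spare at the cheek. I'm inserting to the point just before the jaw.

>>> {"op": "carry_out", "data": {"deltas": "5 0 0.5 0 0 0 1;13 0 0.5 0 0 0 1;21 0 0.5 0 0 0 1;29 0 0.5 0 0 0 1;36 0 0.5 0 0 0 1;42 0 0.5 0 0 0 1;46 0 0.5 0 0 0 1;48 0 0.5 0 0 0 1"}}

```text
time: 30.8
tool_pos: [0.5326, 0.1933, 0.0123]
ee_rot: [3.141, -0.0, 0.038]
wrist_force: [0.3, 0.8, -0.6]
width: 0.0338
```

```bash
python3 - <<'E'
from h import *
s=snap('wrist','w15.png');held(s)
plan([*clamp(-66,111),.0125],.038); print(cloc(robot.get_obs()['tool_pos']))
E
```

```text
head x [-19.5  18.6] y [-16.7  15.9] z -35.5 4617
blade xmax 102.3 z [-22.1 -19.7 -18.5] 8589
left (tool -y) line [-0.364 -1.842] right [-0.21  19.944] z slope [-5.0000e-03 -1.9412e+01]
pos [0.5326 0.1933 0.0123] yaw 0.038 d_tool [-0.8  0.2 -0.2] rv [ 0. -0. -0.] F [ 0.3 -0.1 -0.7] w 0.0337 t 30.85
[-65.2 111.2]
```

View pics/w15.png

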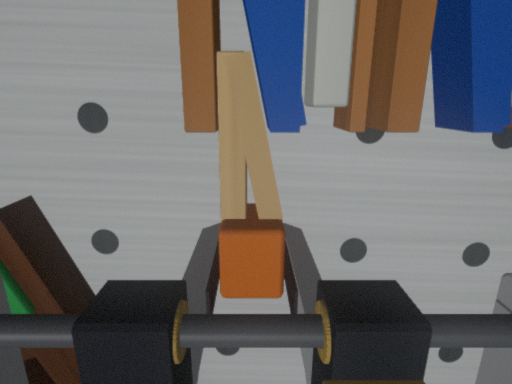

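>>> {"op": "carry_out", "data": {"deltas": "3 0 0.5 0 0 0 1;7 0 0.5 0 0 0 1;11 0 0.5 0 0 0 1;15 0 0.5 0 0 0 1;19 0 0.5 0 0 0 1;23 0 0.5 0 0 0 1;27 0 0.5 0 0 0 1;31 0 0.5 0 0 0 1"}}

```text
time: 31.52
tool_pos: [0.5626, 0.1947, 0.0116]
ee_rot: [-3.141, 0.001, 0.038]
wrist_force: [-1.5, 2.4, -0.7]
width: 0.0337
```

```bash
python3 - <<'E'
from h import *
plan([*clamp(-24,111),.0125],.038); print(cloc(robot.get_obs()['tool_pos']))
E
```

```text
pos [0.5626 0.1947 0.0116] yaw 0.038 d_tool [11.2  0.6 -0.9] rv [-0.     0.001  0.   ] F [-1.5  2.4 -0.7] w 0.0337 t 31.52
[-35.2 111.6]
```

>>> {"op": "carry_out", "data": {"deltas": "3 0 0 0 0 0 1;6 0 0 0 0 0 1;8 0 0 0 0 0 1;9.5 0 0 0 0 0 1;10.5 0 0 0 0 0 1;11.5 0 0 0 0 0 1;12 0 0 0 0 0 1;12 0 0 0 0 0 1"}}

```text
time: 32.18
tool_pos: [0.5749, 0.1952, 0.012]
ee_rot: [-3.141, -0.0, 0.038]
wrist_force: [-2.7, 2.5, -2.7]
width: 0.0339
```

```bash
python3 - <<'E'
from h import *
s=snap('wrist','w16.png');held(s);
plan([*clamp(-24,111),.0125],.038); print(cloc(robot.get_obs()['tool_pos']))
E
```

```text
head x [-19.4  18.6] y [-16.7  15.8] z -35.5 4647
blade xmax 119.6 z [-23.2 -19.9 -18.5] 10665
left (tool -y) line [-7.0000e-03 -3.1924e+01] right [-0.208 19.302] z slope [ 6.0000e-03 -2.0266e+01]
pos [0.5749 0.1952 0.0119] yaw 0.038 d_tool [-1.1  0.5 -0.6] rv [-0. -0.  0.] F [-2.1  2.9 -2.5] w 0.0339 t 32.23
[-22.9 111.5]
```

View pics/w16.png

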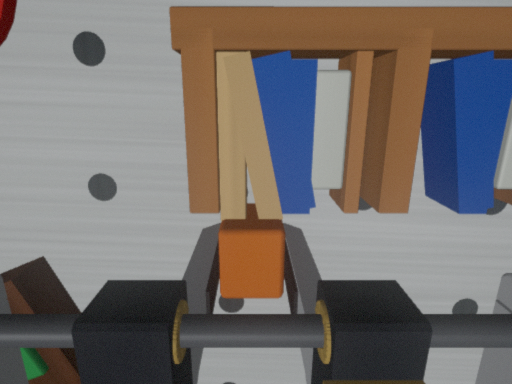

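It's nearly at the back wall. I push a bit further until the force rises.

>>> {"op": "carry_out", "data": {"deltas": "0.5 0 0 0 0 0 1;1 0 0 0 0 0 1;1.5 0 0 0 0 0 1;2 0 0 0 0 0 1;2.5 0 0 0 0 0 1;3 0 0 0 0 0 1;3 0 0 0 0 0 1;3 0 0 0 0 0 1"}}

```text
time: 32.9
tool_pos: [0.5749, 0.1951, 0.0121]
ee_rot: [3.141, 0.006, 0.038]
wrist_force: [-10.4, 1.7, 3.4]
width: 0.034
```

```bash
python3 - <<'E'
from h import *
s=snap('wrist');held(s);
plan([*clamp(-24,111),.0125],.038); print(cloc(robot.get_obs()['tool_pos']))
E
```

```text
head x [-19.6  18.4] y [-16.7  15.8] z -35.5 4633
blade xmax 119.4 z [-23.5 -20.1 -18.8] 10710
left (tool -y) line [-7.0000e-03 -3.2029e+01] right [-0.208 19.255] z slope [ 3.0000e-03 -2.0357e+01]
pos [0.5749 0.1951 0.0121] yaw 0.038 d_tool [-1.2  0.5 -0.4] rv [0.    0.006 0.   ] F [-10.3   1.5   4.5] w 0.0339 t 32.95
[-22.8 111.5]
```

The motion has stopped with 10 N, so the wedge is home. I relax the preload and open.

>>> {"op": "carry_out", "data": {"deltas": "-1 0 0 0 0 0 1;-2 0 0 0 0 0 1;-2 0 0 0 0 0 0.5;-2 0 0 0 0 0 0;-2 0 0 0 0 0 0;-2 0 0 0 0 0 0;-2 0 0 0 0 0 0;-2 0 0 0 0 0 0"}}

```text
time: 33.62
tool_pos: [0.5763, 0.1948, 0.0122]
ee_rot: [3.141, -0.001, 0.038]
wrist_force: [1.1, 0.2, 0.6]
width: 0.0703
```

>>> {"op": "carry_out", "data": {"deltas": "0 0 0 0 0 0 0;0 0 0 0 0 0 0;0 0 -5 0 0 0 0;0 0 -20 0 0 0 0;0 0 -50 0 0 0 0;0 0 -80 0 0 0 0;-15 0 -110 0 0 0 0;-40 0 -140 0 0 0 0"}}

```text
time: 34.28
tool_pos: [0.5368, 0.1932, 0.1534]
ee_rot: [3.141, -0.001, 0.037]
wrist_force: [0.1, -0.5, 0.7]
width: 0.0939
```

>>> {"op": "carry_out", "data": {"deltas": "0 0 0 0 0 0 0;0 0 0 0 0 0 0;0 0 0 0 0 0 0;0 0 0 0 0 0 0;0 0 0 0 0 0 0;0 0 0 0 0 0 0;0 0 0 0 0 0 0;0 0 0 0 0 0 0"}}

```text
time: 34.95
tool_pos: [0.5358, 0.1934, 0.151]
ee_rot: [3.141, 0.002, 0.038]
wrist_force: [0.6, -0.2, -0.6]
width: 0.0941
```

```bash
python3 - <<'E'
from h import *
s=snap('wrist','w17.png')
o=wedges(s)
for h,y in o: print(cloc(h))
slots(s)
plan([.46,-.27,.25],-.4)
t=snap('top','t3.png');wedges(t)
E
```

```text
head [573.9 195.8] rect [38.7 31.6] z 0.048 yaw 0.053 left slope -0.008 off 31.3; right slope 0.991 off -130.9 blade xmax 102.8 n 1510 3608
[-23.8 112.2]
3 br [(-70.4, -53.9), (-44.7, -36.1), (29.7, 45.1), (55.7, 63.6), (99.8, 108.1), (116.3, 121.9), (125.5, 143.8)]
3 bl [(-114.7, -93.7), (-14.8, 5.9), (79.7, 98.2)]
30 br [(-70.9, -54.3), (-44.8, -36.3), (29.7, 44.9), (56.0, 63.3), (105.4, 143.9)]
30 bl [(-112.2, -88.6), (-12.3, 10.9), (82.2, 102.9)]
60 br [(-70.8, -54.3), (-44.6, -36.3), (29.3, 45.0), (55.9, 63.4), (110.9, 143.7)]
60 bl [(-112.2, -82.1), (-12.0, 17.6), (82.3, 110.0)]
front [ 0.4 96.6]
pos [0.5359 0.1934 0.1513] yaw 0.038 d_tool [-93.5 460.2 -98.4] rv [0.001 0.001 0.438] F [-0.6 -1.   0.6] w 0.094 t 35.0
head [ 644.4 -296.5] rect [29.6 38.1] z 0.046 yaw 1.813 left slope -0.025 off 13.1; right slope 0.150 off -18.9 blade xmax 101.6 n 89 108
head [ 454.6 -357. ] rect [29.5 40.6] z 0.046 yaw -0.550 left slope 0.028 off 15.9; right slope 0.284 off -20.8 blade xmax 100.3 n 100 116
```

View pics/w17.png

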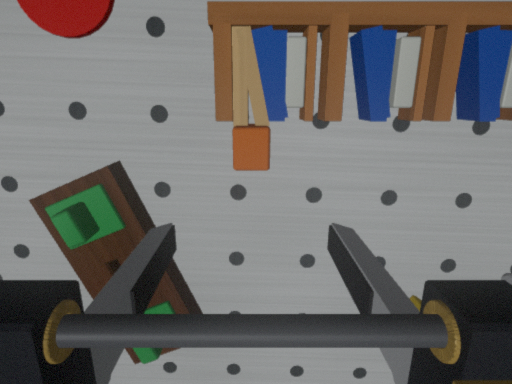

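Wedge A is home: its head is 23.8 mm in front of the mouth, against 24 expected. Next is wedge B.

```bash
python3 - <<'E'
from h import *
plan([.4533,-.3585,.2],-.485)
E
```

```text
pos [0.5359 0.1934 0.1516] yaw 0.038 d_tool [-103.5  548.4  -48.3] rv [0.    0.001 0.523] F [-0.3  0.6  0.5] w 0.0942 t 35.05
```

>>> {"op": "carry_out", "data": {"deltas": "-4 20 -10 0 0 0 0;-10 54 -25 0 0 0 0;-16 88 -40 0 0 0 0;-23 122 -48 0 0 0 0;-30 157 -48 0 0 0 0;-36 192 -48 0 0 0 0;-43 227 -48 0 0 0 0;-50 262 -48 0 0 0 0"}}

```text
time: 35.72
tool_pos: [0.4955, -0.0718, 0.2003]
ee_rot: [3.141, -0.001, 0.038]
wrist_force: [-0.2, 0.7, -0.2]
width: 0.0936
```

>>> {"op": "carry_out", "data": {"deltas": "-7 35 0 0 0 0.06 0;-14 70 0 0 0 0.13 0;-20 106 0 0 0 0.21 0;-27 141 0 0 0 0.29 0;-33 176 0 0 0 0.37 0;-40 211 0 0 0 0.45 0;-46 246 0 0 0 0.5 0;-52 274 0 0 0 0.523 0"}}

```text
time: 36.38
tool_pos: [0.4536, -0.3486, 0.1999]
ee_rot: [3.141, -0.0, -0.488]
wrist_force: [-0.7, -0.0, -0.2]
width: 0.0941
```

>>> {"op": "carry_out", "data": {"deltas": "0 0 0 0 0 0 0;0 0 0 0 0 0 0;0 0 0 0 0 0 0;0 0 0 0 0 0 0;0 0 0 0 0 0 0;0 0 0 0 0 0 0;0 0 0 0 0 0 0;0 0 0 0 0 0 0"}}

```text
time: 37.05
tool_pos: [0.4547, -0.3454, 0.2003]
ee_rot: [3.141, -0.0, -0.484]
wrist_force: [0.3, -0.3, 0.4]
width: 0.0938
```

```bash
python3 - <<'E'
from h import *
s=snap('wrist','w18.png');o=wedges(s)
for h,y in o:
    if abs(h[1]+.358)<.03: plan([*h,.018],y); 
E
```

```text
head [ 644.4 -299.5] rect [33.8 39.9] z 0.047 yaw 1.765 left slope 0.005 off 15.9; right slope 0.207 off -20.9 blade xmax 102.3 n 1626 1927
head [ 453.8 -360.1] rect [31.5 37.8] z 0.047 yaw -0.486 left slope -0.001 off 17.0; right slope 0.208 off -20.0 blade xmax 101.2 n 1016 1791
pos [ 0.4546 -0.3456  0.2002] yaw -0.484 d_tool [  6.1  13.2 182.2] rv [ 0.    -0.     0.002] F [-0.   0.4 -0.7] w 0.0936 t 37.1
```

View pics/w18.png

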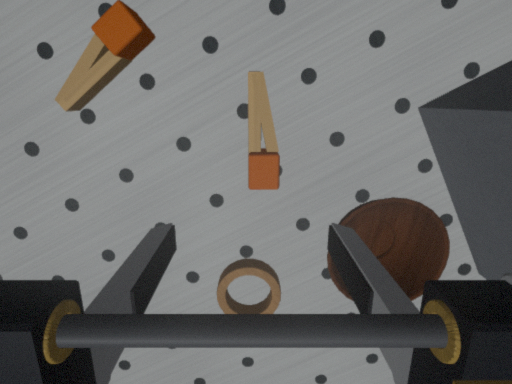

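Wedge B's head is at (263,170) and its path is clear of the bowl. I descend.

>>> {"op": "carry_out", "data": {"deltas": "2 5 20 0 0 0 0;4 10 45 0 0 0 0;6 13.5 75 0 0 0 0;6 13.5 105 0 0 0 0;6 13.5 130 0 0 0 0;6 13.5 145 0 0 0 0;6 13.5 153 0 0 0 0;6 13.5 156 0 0 0 0"}}

```text
time: 37.77
tool_pos: [0.4526, -0.3599, 0.0422]
ee_rot: [-3.141, 0.003, -0.485]
wrist_force: [-0.9, -0.0, 0.5]
width: 0.0938
```

>>> {"op": "carry_out", "data": {"deltas": "0 0 0 0 0 0 0;0 0 0 0 0 0 0;0 0 0 0 0 0 0;0 0 6 0 0 0 0;0 0 13 0 0 0 0;0 0 20 0 0 0 0;0 0 25 0 0 0 0;0 0 26 0 0 0 0"}}

```text
time: 38.43
tool_pos: [0.4524, -0.3598, 0.016]
ee_rot: [-3.141, 0.003, -0.485]
wrist_force: [0.2, 1.1, -1.0]
width: 0.0938
```

```bash
python3 - <<'E'
from h import *
s=snap('wrist','w19.png');held(s);plan([.4538,-.3600,.011],-.485)
E
```

```text
head x [-17.5  19.8] y [-16.5  15.3] z -30.2 4068
blade xmax 103.0 z [-15.6 -14.4 -13.4] 7534
left (tool -y) line [-1.0000e-02 -1.6445e+01] right [-0.216 20.356] z slope [-2.0000e-03 -1.4264e+01]
pos [ 0.4527 -0.36    0.0164] yaw -0.485 d_tool [ 1.  -0.6  5.4] rv [-0.001  0.003  0.   ] F [-0.5  0.1 -0.3] w 0.0939 t 38.48
```

>>> {"op": "carry_out", "data": {"deltas": "0.5 0 3 0 0 0 0;0.5 0 5.5 0 0 0 0;0.5 0 6.5 0 0 0 0.5;0.5 0 6.5 0 0 0 1;0.5 0 6.5 0 0 0 1;0.5 0 6.5 0 0 0 1;0.5 0 6.5 0 0 0 1;0.5 0 6.5 0 0 0 1"}}

```text
time: 39.15
tool_pos: [0.4539, -0.3611, 0.0117]
ee_rot: [3.141, -0.0, -0.485]
wrist_force: [-0.6, -0.5, -0.7]
width: 0.0575
```

>>> {"op": "carry_out", "data": {"deltas": "0 0 0 0 0 0 1;0 0 0 0 0 0 1;0 0 0 0 0 0 1;0 0 0 0 0 0 1;0 0 0 0 0 0 1;0 0 0 0 0 0 1;0 0 0 0 0 0 1;0 0 0 0 0 0 1"}}

```text
time: 39.82
tool_pos: [0.4539, -0.3609, 0.0116]
ee_rot: [-3.142, -0.0, -0.485]
wrist_force: [-0.2, -0.3, 0.4]
width: 0.0335
```

>>> {"op": "carry_out", "data": {"deltas": "0 0 -3 0 0 0 1;0 0 -12 0 0 0 1;0 0 -25 0 0 0 1;0 0 -45 0 0 0 1;0 0 -65 0 0 0 1;0 0 -80 0 0 0 1;0 0 -85 0 0 0 1;0 0 -85 0 0 0 1"}}

```text
time: 40.48
tool_pos: [0.4547, -0.3619, 0.0989]
ee_rot: [3.14, -0.004, -0.485]
wrist_force: [-0.1, -0.4, -1.1]
width: 0.034
```

>>> {"op": "carry_out", "data": {"deltas": "0 0 0 0 0 0 1;0 0 0 0 0 0 1;0 0 0 0 0 0 1;0 0 0 0 0 0 1;0 0 0 0 0 0 1;0 0 0 0 0 0 1;0 0 0 0 0 0 1;0 0 0 0 0 0 1"}}

```text
time: 41.15
tool_pos: [0.4538, -0.361, 0.0964]
ee_rot: [3.142, 0.0, -0.485]
wrist_force: [-0.9, -0.1, -0.8]
width: 0.0336
```

```bash
python3 - <<'E'
from h import *
s=snap('wrist','w20.png');held(s);plan([*clamp(-130,11.3),.1],.038)
E
```

```text
head x [-18.8  19.1] y [-16.2  16.4] z -34.9 4574
blade xmax 101.7 z [-20.1 -19.  -18. ] 7774
left (tool -y) line [-1.3000e-02 -1.5905e+01] right [-0.22  20.683] z slope [ -0.    -18.995]
pos [ 0.4538 -0.361   0.0965] yaw -0.485 d_tool [-194.9 -408.2   -3.6] rv [ 0.    -0.    -0.523] F [ 0.1 -0.7 -0.8] w 0.0342 t 41.2
```

>>> {"op": "carry_out", "data": {"deltas": "-8 -16 -5 0 0 -0.03 1;-22 -46 -10 0 0 -0.1 1;-37 -78 -10 0 0 -0.17 1;-52 -110 -10 0 0 -0.24 1;-67 -142 -10 0 0 -0.31 1;-82 -174 -10 0 0 -0.38 1;-98 -206 -10 0 0 -0.45 1;-113 -238 -10 0 0 -0.5 1"}}

```text
time: 41.87
tool_pos: [0.4645, -0.0961, 0.1068]
ee_rot: [3.141, -0.001, 0.018]
wrist_force: [0.2, 0.2, -1.4]
width: 0.0337
```

```bash
python3 - <<'E'
from h import *
plan([*clamp(-130,11),.04],.03)
E
```

```text
pos [ 0.4645 -0.0961  0.1068] yaw 0.018 d_tool [  10.4 -186.6   66.7] rv [ 0.    -0.001 -0.012] F [ 0.2  0.2 -1.4] w 0.0337 t 41.87
```

>>> {"op": "carry_out", "data": {"deltas": "2 -35 0 0 0 -0.012 1;4 -71 3 0 0 -0.012 1;6 -107 8 0 0 -0.012 1;8 -143 18 0 0 -0.012 1;10 -174 33 0 0 -0.012 1;10 -188 50 0 0 -0.012 1;10 -188 62 0 0 -0.012 1;10 -188 66 0 0 -0.012 1"}}

```text
time: 42.53
tool_pos: [0.4702, 0.0914, 0.0384]
ee_rot: [3.141, 0.004, 0.03]
wrist_force: [0.0, -0.4, -1.5]
width: 0.0338
```

>>> {"op": "carry_out", "data": {"deltas": "0 0 0 0 0 0 1;0 0 0 0 0 0 1;0 0 0 0 0 0 1;0 0 0 0 0 0 1;0 0 0 0 0 0 1;0 0 0 0 0 0 1;0 0 0 0 0 0 1;0 0 0 0 0 0 1"}}

```text
time: 43.2
tool_pos: [0.4721, 0.0902, 0.0407]
ee_rot: [3.142, -0.0, 0.027]
wrist_force: [-0.8, -0.8, -0.2]
width: 0.0336
```

```bash
python3 - <<'E'
from h import *
s=snap('wrist');held(s);plan([*clamp(-113.5,11),.0125],.03);print(cloc(robot.get_obs()['tool_pos']))
E
```

```text
head x [-18.5  19.2] y [-16.7  15.9] z -35.2 4591
blade xmax 101.9 z [-20.4 -19.3 -18.2] 7760
left (tool -y) line [-1.500e-02 -1.617e+01] right [-0.221 20.355] z slope [  0.  -19.3]
pos [0.472  0.0903 0.0405] yaw 0.027 d_tool [16.2 -0.5 28. ] rv [ 0.    -0.    -0.003] F [-0.   0.7 -1.2] w 0.0335 t 43.25
[-129.7   10.7]
```

>>> {"op": "carry_out", "data": {"deltas": "3 0 6 0 0 0 1;7 0 12 0 0 0 1;11 0 18 0 0 0 1;14 0 23 0 0 0 1;16 0 26 0 0 0 1;16 0 27 0 0 0 1;16 0 27 0 0 0 1;16 0 27 0 0 0 1"}}

```text
time: 43.92
tool_pos: [0.488, 0.0908, 0.0134]
ee_rot: [3.141, 0.0, 0.027]
wrist_force: [0.6, 0.1, -0.9]
width: 0.034
```

```bash
python3 - <<'E'
from h import *
s=snap('wrist','w21.png');slots(s);held(s);plan([*clamp(-66,11),.0125],.027);print(cloc(robot.get_obs()['tool_pos']))
E
```

```text
3 br [(-70.7, -54.6), (-44.8, -36.2), (28.7, 44.4), (54.8, 63.4), (98.6, 127.0)]
3 bl [(-107.9, -94.7), (-15.1, 4.6), (77.6, 97.8)]
front [-95.3  11. ]
head x [-18.7  19. ] y [-16.8  15.9] z -34.8 4577
blade xmax 102.3 z [-20.  -18.9 -17.8] 7818
left (tool -y) line [-1.5000e-02 -1.6215e+01] right [-0.223 20.329] z slope [ 2.0000e-03 -1.8998e+01]
pos [0.488  0.0908 0.0136] yaw 0.027 d_tool [47.6 -1.   1.1] rv [ 0. -0.  0.] F [-0.2 -0.6 -1.3] w 0.0336 t 43.97
[-113.6   10.6]
```

View pics/w21.png

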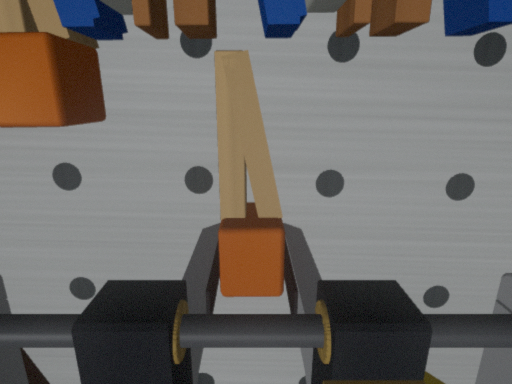

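The tip at (233,55) points into the middle slot, so I insert.

>>> {"op": "carry_out", "data": {"deltas": "5 0 1 0 0 0 1;13 0 1 0 0 0 1;21 -0.2 1 0 0 0 1;29 -0.4 1 0 0 0 1;36 -0.6 1 0 0 0 1;42 -0.6 1 0 0 0 1;46 -0.6 1 0 0 0 1;48 -0.6 1 0 0 0 1"}}

```text
time: 44.63
tool_pos: [0.5367, 0.0927, 0.0124]
ee_rot: [3.142, -0.0, 0.027]
wrist_force: [0.3, 0.8, -1.5]
width: 0.0335
```

```bash
python3 - <<'E'
from h import *
s=snap('wrist','w22.png');plan([*clamp(-23,11.3),.0125],.027); print(cloc(robot.get_obs()['tool_pos']))
E
```

```text
pos [0.5366 0.0927 0.0124] yaw 0.027 d_tool [42.  -1.2 -0.1] rv [ 0. -0.  0.] F [ 0.5 -0.8 -1.3] w 0.0339 t 44.68
[-65.   10.6]
```

View pics/w22.png

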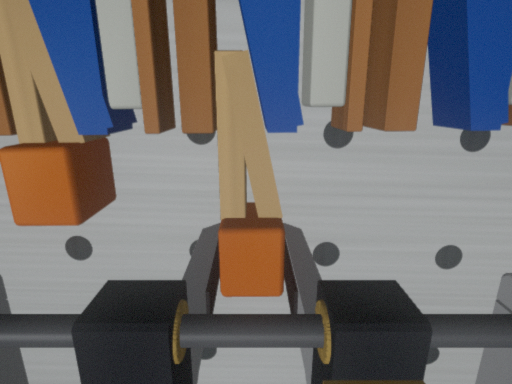

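The blade is in the mouth, clear of both cheek and jaw. Now I drive it.

>>> {"op": "carry_out", "data": {"deltas": "3 0 0.5 0 0 0 1;7 0 0.5 0 0 0 1;11 -0.3 0.5 0 0 0 1;15 -0.4 0.5 0 0 0 1;19 -0.6 0.5 0 0 0 1;23 -0.7 0.5 0 0 0 1;27 -0.8 0.5 0 0 0 1;31 -1 0.5 0 0 0 1"}}

```text
time: 45.35
tool_pos: [0.5668, 0.0948, 0.0117]
ee_rot: [-3.141, 0.001, 0.027]
wrist_force: [-2.1, 2.2, -1.2]
width: 0.0338
```

>>> {"op": "carry_out", "data": {"deltas": "3 0 0 0 0 0 1;6 0 0 0 0 0 1;9 0 0 0 0 0 1;11 0 0 0 0 0 1;12 0 0 0 0 0 1;13 0 0 0 0 0 1;14 0 0 0 0 0 1;15 0 0 0 0 0 1"}}

```text
time: 46.02
tool_pos: [0.5782, 0.0951, 0.0118]
ee_rot: [-3.142, 0.008, 0.028]
wrist_force: [-13.4, 2.8, 5.1]
width: 0.0336
```

```bash
python3 - <<'E'
from h import *
s=snap('wrist');held(s);plan([*clamp(-23,11.3),.0125],.027); print(cloc(robot.get_obs()['tool_pos']))
E
```

```text
head x [-18.7  18.9] y [-16.8  15.8] z -35.0 4549
blade xmax 120.3 z [-23.8 -19.9 -18.6] 10068
left (tool -y) line [-2.1000e-02 -3.1918e+01] right [-0.218 19.642] z slope [ 1.0000e-03 -1.9901e+01]
pos [0.5782 0.0951 0.0117] yaw 0.028 d_tool [ 0.4  0.1 -0.8] rv [-0.     0.009  0.001] F [-11.5   2.5   5.5] w 0.0335 t 46.07
[-23.4  11.4]
```

It has stopped at home with 13 N. I relax and release.

>>> {"op": "carry_out", "data": {"deltas": "-1.5 0 0 0 0 0 1;-3 0 0 0 0 0 1;-3 0 0 0 0 0 0.5;-3 0 0 0 0 0 0;-3 0 0 0 0 0 0;-3 0 0 0 0 0 0;-3 0 0 0 0 0 0;-3 0 0 0 0 0 0"}}

```text
time: 46.73
tool_pos: [0.5794, 0.0946, 0.0123]
ee_rot: [3.141, -0.001, 0.027]
wrist_force: [0.2, 0.3, 0.2]
width: 0.0705
```

>>> {"op": "carry_out", "data": {"deltas": "0 0 0 0 0 0 0;0 0 0 0 0 0 0;0 0 -5 0 0 0 0;0 0 -20 0 0 0 0;0 0 -50 0 0 0 0;0 0 -80 0 0 0 0;-15 0 -110 0 0 0 0;-40 0 -140 0 0 0 0"}}

```text
time: 47.4
tool_pos: [0.5397, 0.0936, 0.1535]
ee_rot: [3.141, -0.001, 0.027]
wrist_force: [-0.1, -0.2, -0.1]
width: 0.0941
```

>>> {"op": "carry_out", "data": {"deltas": "0 0 0 0 0 0 0;0 0 0 0 0 0 0;0 0 0 0 0 0 0;0 0 0 0 0 0 0;0 0 0 0 0 0 0;0 0 0 0 0 0 0;0 0 0 0 0 0 0;0 0 0 0 0 0 0"}}

```text
time: 48.07
tool_pos: [0.5388, 0.0938, 0.1511]
ee_rot: [3.141, 0.002, 0.027]
wrist_force: [-0.5, -0.1, -0.0]
width: 0.0942
```

```bash
python3 - <<'E'
from h import *
s=snap('wrist','w23.png')
o=wedges(s)
for h,y in o: print(cloc(h))
plan([.644,-.299,.2],1.76)
t=snap('top','t4.png');wedges(t)
E
```

```text
head [577.7  95.8] rect [38.5 31.8] z 0.047 yaw 0.036 left slope -1.064 off 141.4; right slope 1.052 off -132.8 blade xmax 101.5 n 1519 4181
head [574.2 194.7] rect [38.2 33. ] z 0.047 yaw 0.035 left slope 0.022 off 31.2; right slope 1.014 off -146.5 blade xmax 102.1 n 1558 4119
[-23.8  12.1]
[-23.6 111. ]
pos [0.5388 0.0938 0.1514] yaw 0.027 d_tool [ 94.4 395.5 -48.7] rv [-1.000e-03  1.000e-03 -1.733e+00] F [0.3 0.1 0.6] w 0.0936 t 48.12
head [ 644.1 -296.1] rect [29.4 35. ] z 0.046 yaw 1.727 left slope 0.022 off 15.2; right slope 0.238 off -18.8 blade xmax 99.5 n 88 111
```

View pics/w23.png

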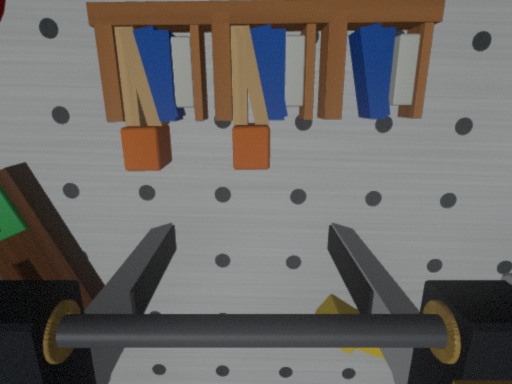

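Both wedges are home (heads at −23.8 and −23.6 mm). Now wedge C.

>>> {"op": "carry_out", "data": {"deltas": "4 18 -10 0 0 -0.08 0;11 46 -25 0 0 -0.2 0;18 75 -40 0 0 -0.32 0;25 104 -49 0 0 -0.44 0;32 133 -49 0 0 -0.56 0;39 162 -49 0 0 -0.68 0;46 191 -49 0 0 -0.8 0;53 220 -49 0 0 -0.91 0"}}

```text
time: 48.83
tool_pos: [0.5981, -0.1261, 0.2011]
ee_rot: [3.141, -0.0, 0.943]
wrist_force: [0.5, -0.6, 0.1]
width: 0.0937
```

```bash
python3 - <<'E'
from h import *
plan([.638,-.315,.2],1.76)
E
```

```text
pos [ 0.5981 -0.1261  0.2011] yaw 0.943 d_tool [-129.4  143.2    1.2] rv [ 0.     0.    -0.817] F [ 0.5 -0.6  0.1] w 0.0937 t 48.83
```

>>> {"op": "carry_out", "data": {"deltas": "-22 24 0 0 0 -0.12 0;-44 48 0 0 0 -0.24 0;-65 72 0 0 0 -0.36 0;-87 96 0 0 0 -0.48 0;-108 120 0 0 0 -0.6 0;-122 135 0 0 0 -0.71 0;-129 143 0 0 0 -0.79 0;-129 143 0 0 0 -0.817 0"}}

```text
time: 49.5
tool_pos: [0.6364, -0.3166, 0.1996]
ee_rot: [-3.14, 0.0, 1.754]
wrist_force: [-0.5, 0.5, 0.6]
width: 0.0944
```

>>> {"op": "carry_out", "data": {"deltas": "0 0 0 0 0 0 0;0 0 0 0 0 0 0;0 0 0 0 0 0 0;0 0 0 0 0 0 0;0 0 0 0 0 0 0;0 0 0 0 0 0 0;0 0 0 0 0 0 0;0 0 0 0 0 0 0"}}

```text
time: 50.17
tool_pos: [0.6367, -0.3131, 0.2011]
ee_rot: [3.142, 0.0, 1.754]
wrist_force: [0.3, -0.1, -0.4]
width: 0.0943
```

```bash
python3 - <<'E'
from h import *
s=snap('wrist','w24.png');o=wedges(s)
for h,y in o:
    if h[1]<-.25: plan([*h,.018],y); 
E
```

```text
head [ 645.2 -298.3] rect [31.1 38.6] z 0.047 yaw 1.754 left slope 0.016 off 16.2; right slope 0.222 off -20.1 blade xmax 101.4 n 1025 1759
no blade [ 0.83169873 -0.55259998]
pos [ 0.6367 -0.3132  0.2011] yaw 1.754 d_tool [ 13.1  11.  183.1] rv [0.    0.    0.001] F [-0.2 -0.1 -0.3] w 0.0941 t 50.22
```

View pics/w24.png

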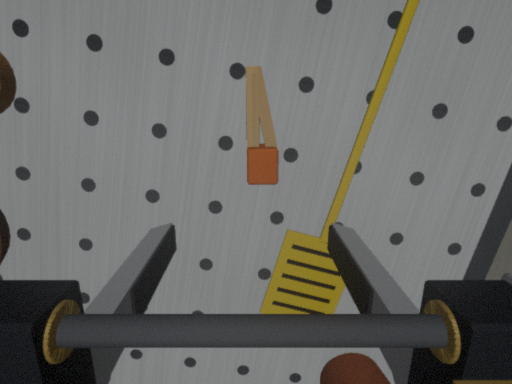

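The swatter handle passes about 45 mm from where the right finger will be, so it's clear. I descend on the head at (262,165).

>>> {"op": "carry_out", "data": {"deltas": "4 4 20 0 0 -0.008 0;9 8 45 0 0 -0.008 0;13 11.5 75 0 0 -0.008 0;13 11.5 105 0 0 -0.008 0;13 11.5 130 0 0 -0.008 0;13 11.5 145 0 0 -0.008 0;13 11.5 153 0 0 -0.008 0;13 11.5 156 0 0 -0.008 0"}}

```text
time: 50.88
tool_pos: [0.6447, -0.2979, 0.0428]
ee_rot: [-3.139, -0.002, 1.762]
wrist_force: [-0.2, 0.5, -0.1]
width: 0.0937
```

>>> {"op": "carry_out", "data": {"deltas": "0 0 0 0 0 0 0;0 0 0 0 0 0 0;0 0 0 0 0 0 0;0 0 6 0 0 0 0;0 0 13 0 0 0 0;0 0 20 0 0 0 0;0 0 25 0 0 0 0;0 0 26 0 0 0 0"}}

```text
time: 51.55
tool_pos: [0.6445, -0.2978, 0.0166]
ee_rot: [-3.139, -0.002, 1.762]
wrist_force: [-0.3, 0.4, -0.4]
width: 0.0945
```

```bash
python3 - <<'E'
from h import *
s=snap('wrist','w25.png');held(s);plan([.6452,-.2983,.0115],1.76)
E
```

```text
head x [-18.7  18.2] y [-15.7  16. ] z -29.6 3879
blade xmax 101.4 z [-14.7 -13.6 -12.5] 7243
left (tool -y) line [-1.0000e-02 -1.5819e+01] right [-0.215 20.564] z slope [ 2.0000e-03 -1.3668e+01]
pos [ 0.6447 -0.2979  0.017 ] yaw 1.762 d_tool [-0.5  0.4  5.5] rv [-0.002 -0.002  0.002] F [-0.5  0.3  0.5] w 0.0941 t 51.6
```

View pics/w25.png

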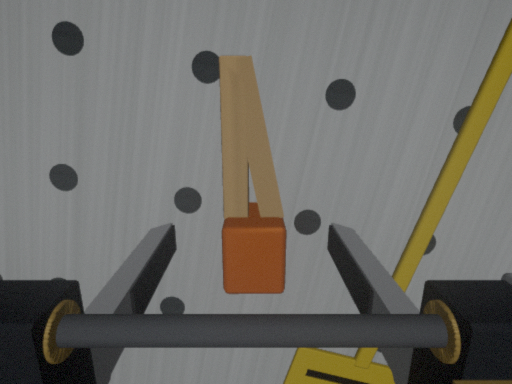

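The fingers straddle the head and are clear of the swatter. I grip and lift.

>>> {"op": "carry_out", "data": {"deltas": "-0.5 0.5 3 0 0 -0.005 0;-0.5 0.5 5.5 0 0 -0.005 0;-0.5 0.5 6.5 0 0 -0.005 0.5;-0.5 0.5 6.5 0 0 -0.005 1;-0.5 0.5 6.5 0 0 -0.005 1;-0.5 0.5 6.5 0 0 -0.005 1;-0.5 0.5 6.5 0 0 -0.005 1;-0.5 0.5 6.5 0 0 -0.005 1"}}

```text
time: 52.27
tool_pos: [0.6463, -0.2989, 0.0128]
ee_rot: [3.141, 0.0, 1.767]
wrist_force: [-0.1, 0.2, 0.0]
width: 0.0575
```

>>> {"op": "carry_out", "data": {"deltas": "0 0 0 0 0 0 1;0 0 0 0 0 0 1;0 0 0 0 0 0 1;0 0 0 0 0 0 1;0 0 0 0 0 0 1;0 0 0 0 0 0 1;0 0 0 0 0 0 1;0 0 0 0 0 0 1"}}

```text
time: 52.93
tool_pos: [0.6462, -0.2989, 0.0125]
ee_rot: [-3.142, 0.0, 1.767]
wrist_force: [0.2, -0.5, -0.1]
width: 0.0338
```

>>> {"op": "carry_out", "data": {"deltas": "0 0 -3 0 0 0 1;0 0 -12 0 0 0 1;0 0 -25 0 0 0 1;0 0 -45 0 0 0 1;0 0 -65 0 0 0 1;0 0 -80 0 0 0 1;0 0 -85 0 0 0 1;0 0 -85 0 0 0 1"}}

```text
time: 53.6
tool_pos: [0.6477, -0.2996, 0.1014]
ee_rot: [3.137, 0.004, 1.767]
wrist_force: [0.5, -1.0, -1.3]
width: 0.0342
```

>>> {"op": "carry_out", "data": {"deltas": "0 0 0 0 0 0 1;0 0 0 0 0 0 1;0 0 0 0 0 0 1;0 0 0 0 0 0 1;0 0 0 0 0 0 1;0 0 0 0 0 0 1;0 0 0 0 0 0 1;0 0 0 0 0 0 1"}}

```text
time: 54.27
tool_pos: [0.6462, -0.2988, 0.0974]
ee_rot: [-3.141, -0.0, 1.767]
wrist_force: [-0.5, -0.3, -1.5]
width: 0.0339
```

```bash
python3 - <<'E'
from h import *
s=snap('wrist');held(s);plan([*clamp(-135,-89),.1],.035)
E
```

```text
head x [-17.4  20.1] y [-17.2  15.5] z -34.0 4490
blade xmax 102.9 z [-19.2 -18.1 -17. ] 7644
left (tool -y) line [-4.0000e-03 -1.6987e+01] right [-0.21  19.579] z slope [  0.    -18.119]
pos [ 0.6462 -0.2988  0.0975] yaw 1.767 d_tool [ 318.1 -115.9   -2.6] rv [0.    0.    1.732] F [-0.6 -0.3 -0.7] w 0.0337 t 54.32
```

>>> {"op": "carry_out", "data": {"deltas": "12 -4 -5 0 0 0.06 1;34 -12 -10 0 0 0.17 1;58 -21 -10 0 0 0.29 1;82 -30 -10 0 0 0.41 1;106 -39 -10 0 0 0.53 1;130 -47 -10 0 0 0.65 1;154 -56 -10 0 0 0.77 1;178 -65 -10 0 0 0.88 1"}}

```text
time: 54.98
tool_pos: [0.547, -0.1359, 0.1077]
ee_rot: [3.141, -0.0, 0.881]
wrist_force: [-0.7, 0.5, -0.8]
width: 0.0333
```

```bash
python3 - <<'E'
from h import *
plan([*clamp(-132,-88.5),.1],.035)
E
```

```text
pos [ 0.547  -0.1359  0.1077] yaw 0.881 d_tool [  51.3 -137.6    7.7] rv [ 0.    -0.     0.846] F [-0.7  0.5 -0.8] w 0.0333 t 54.98
```

>>> {"op": "carry_out", "data": {"deltas": "7 -19 0 0 0 0.11 1;14 -38 0 0 0 0.22 1;22 -58 0 0 0 0.34 1;29 -78 0 0 0 0.46 1;37 -99 0 0 0 0.58 1;44 -119 0 0 0 0.7 1;50 -135 0 0 0 0.8 1;51 -138 0 0 0 0.843 1"}}

```text
time: 55.65
tool_pos: [0.4716, -0.008, 0.1078]
ee_rot: [-3.141, -0.0, 0.042]
wrist_force: [0.1, 0.7, -0.3]
width: 0.0335
```

>>> {"op": "carry_out", "data": {"deltas": "0 0 8 0 0 0 1;0 0 20 0 0 0 1;0 0 35 0 0 0 1;0 0 50 0 0 0 1;0 0 60 0 0 0 1;0 0 66 0 0 0 1;0 0 67 0 0 0 1;0 0 67 0 0 0 1"}}

```text
time: 56.32
tool_pos: [0.473, -0.0104, 0.0402]
ee_rot: [3.142, 0.0, 0.044]
wrist_force: [-0.3, 0.3, -1.2]
width: 0.034
```

```bash
python3 - <<'E'
from h import *
s=snap('wrist');held(s);plan([*clamp(-114,-89),.0135],.035);print(cloc(robot.get_obs()['tool_pos']))
E
```

```text
head x [-19.7  18.3] y [-16.9  15.8] z -33.5 4494
blade xmax 101.0 z [-18.6 -17.5 -16.4] 7711
left (tool -y) line [-6.0000e-03 -1.6411e+01] right [-0.215 20.131] z slope [ 2.0000e-03 -1.7626e+01]
pos [ 0.4734 -0.0104  0.0409] yaw 0.044 d_tool [18.1 -1.  27.4] rv [ 0.    -0.001  0.009] F [ 0.4  0.1 -0.9] w 0.034 t 56.37
[-132.1  -90.1]
```

>>> {"op": "carry_out", "data": {"deltas": "3 0 6 0 0 0.009 1;7 0 12 0 0 0.009 1;11 -1 18 0 0 0.009 1;14 -1 22 0 0 0.009 1;17 -1 25 0 0 0.009 1;18 -1 26.5 0 0 0.009 1;18 -1 26.5 0 0 0.009 1;18 -1 26.5 0 0 0.009 1"}}

```text
time: 57.03
tool_pos: [0.4909, -0.0084, 0.0139]
ee_rot: [3.142, 0.0, 0.035]
wrist_force: [-0.1, -1.0, -1.1]
width: 0.0338
```

```bash
python3 - <<'E'
from h import *
s=snap('wrist','w26.png');slots(s);held(s);plan([*clamp(-66,-88.8),.0135],.035);print(cloc(robot.get_obs()['tool_pos']))
E
```

```text
3 br [(-144.3, -136.2), (-71.3, -55.4), (-45.1, -36.7), (-0.8, 27.9)]
3 bl [(-114.8, -95.5), (-22.4, -2.6)]
front [-96.5   9.8]
head x [-19.2  18.7] y [-16.9  15.9] z -33.9 4516
blade xmax 102.1 z [-19.1 -18.  -16.9] 7750
left (tool -y) line [-4.00e-03 -1.65e+01] right [-0.209 19.929] z slope [ 1.000e-03 -1.805e+01]
pos [ 0.491  -0.0084  0.0141] yaw 0.035 d_tool [48.5 -0.1  0.6] rv [ 0. -0.  0.] F [-0.3  0.9 -0.6] w 0.0336 t 57.08
[-114.5  -88.8]
```

View pics/w26.png

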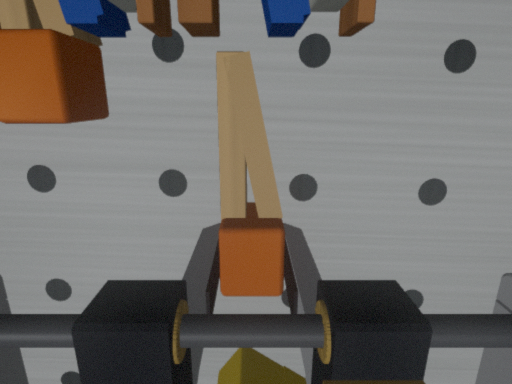

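The tip at (233,55) points into the right slot, with about 0.8 mm clearance at the cheek. I insert and then drive.

>>> {"op": "carry_out", "data": {"deltas": "5 0.4 0.5 0 0 0 1;13 0.4 0.5 0 0 0 1;21 0.4 0.5 0 0 0 1;29 0.4 0.5 0 0 0 1;36 0.4 0.5 0 0 0 1;42 0.4 0.5 0 0 0 1;46 0.3 0.5 0 0 0 1;48 0.3 0.5 0 0 0 1"}}

```text
time: 57.75
tool_pos: [0.5396, -0.007, 0.0134]
ee_rot: [3.142, -0.0, 0.035]
wrist_force: [0.4, -0.1, -0.6]
width: 0.0334
```

```bash
python3 - <<'E'
from h import *
s=snap('wrist','w27.png');plan([*clamp(-23,-88.6),.0125],.035); print(cloc(robot.get_obs()['tool_pos']))
E
```

```text
pos [ 0.5396 -0.007   0.0134] yaw 0.035 d_tool [42.9 -0.7  0.9] rv [ 0. -0.  0.] F [ 0.8 -0.6 -0.4] w 0.0338 t 57.8
[-65.9 -89.2]
```

View pics/w27.png

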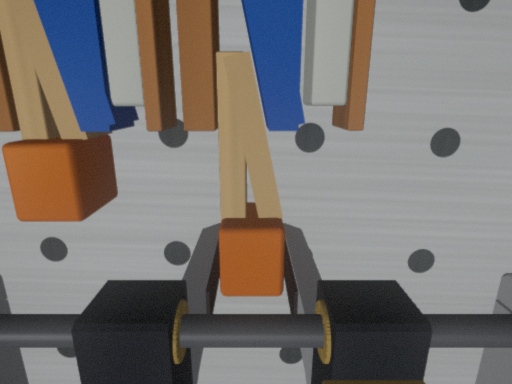

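>>> {"op": "carry_out", "data": {"deltas": "3 0 0.5 0 0 0 1;7 0 0.7 0 0 0 1;11 0 0.7 0 0 0 1;15 -0.2 0.7 0 0 0 1;19 -0.2 0.7 0 0 0 1;23 -0.2 0.7 0 0 0 1;27 -0.2 0.7 0 0 0 1;31 -0.2 0.7 0 0 0 1"}}

```text
time: 58.47
tool_pos: [0.5698, -0.0053, 0.0126]
ee_rot: [-3.141, 0.001, 0.035]
wrist_force: [-1.9, 2.0, 0.9]
width: 0.0341
```

>>> {"op": "carry_out", "data": {"deltas": "3 0 0 0 0 0 1;6 0 0 0 0 0 1;9 0 0 0 0 0 1;11 0 0 0 0 0 1;12 0 0 0 0 0 1;13 0 0 0 0 0 1;14 0 0 0 0 0 1;15 0 0 0 0 0 1"}}

```text
time: 59.13
tool_pos: [0.5823, -0.0052, 0.0126]
ee_rot: [-3.141, 0.006, 0.035]
wrist_force: [-10.8, 2.5, 5.5]
width: 0.0334
```

```bash
python3 - <<'E'
from h import *
s=snap('wrist');held(s);plan([*clamp(-23,-88.6),.0125],.035); print(cloc(robot.get_obs()['tool_pos']))
E
```

```text
head x [-19.4  18.6] y [-16.8  15.8] z -34.0 4499
blade xmax 120.0 z [-22.6 -18.6 -17.3] 9366
left (tool -y) line [-1.0000e-02 -3.2502e+01] right [-0.208 19.38 ] z slope [ 4.00e-03 -1.88e+01]
pos [ 0.5823 -0.0052  0.0126] yaw 0.035 d_tool [ 0.1 -0.3  0.1] rv [-0.     0.006  0.   ] F [-9.6  1.9  3.7] w 0.0339 t 59.18
[-23.1 -88.9]
```

It has stopped home with 11 N. I release and retreat.

>>> {"op": "carry_out", "data": {"deltas": "-1 0 0 0 0 0 1;-2 0 0 0 0 0 1;-2 0 0 0 0 0 0.5;-2 0 0 0 0 0 0;-2 0 0 0 0 0 0;-2 0 0 0 0 0 0;-2 0 0 0 0 0 0;-2 0 0 0 0 0 0"}}

```text
time: 59.85
tool_pos: [0.5833, -0.0056, 0.0131]
ee_rot: [3.141, -0.001, 0.035]
wrist_force: [-0.8, -0.1, -0.5]
width: 0.0703
```

>>> {"op": "carry_out", "data": {"deltas": "0 0 0 0 0 0 0;0 0 0 0 0 0 0;0 0 -5 0 0 0 0;0 0 -20 0 0 0 0;0 0 -50 0 0 0 0;0 0 -85 0 0 0 0;-5 -10 -120 0 0 0 0;-30 -40 -150 0 0 0 0"}}

```text
time: 60.52
tool_pos: [0.5581, 0.0271, 0.1617]
ee_rot: [3.14, -0.006, 0.031]
wrist_force: [0.3, 1.4, 1.4]
width: 0.0941
```

>>> {"op": "carry_out", "data": {"deltas": "0 -15 -20 0 0 0 0;0 -40 -40 0 0 0 0;0 -60 -60 0 0 0 0;0 -60 -70 0 0 0 0;0 -60 -70 0 0 0 0;0 -60 -70 0 0 0 0;0 -60 -70 0 0 0 0;0 -60 -70 0 0 0 0"}}

```text
time: 61.18
tool_pos: [0.5527, 0.0881, 0.2261]
ee_rot: [3.141, 0.003, 0.034]
wrist_force: [0.5, 0.3, 0.4]
width: 0.0942
```

```bash
python3 - <<'E'
from h import *
s=snap('wrist','w28.png')
for h,y in wedges(s): print(cloc(h),round(y-TH,3))
plan([.5,.1,.25])
t=snap('top','t5.png');c=snap('scene','s5.png')
for n in 't5','s5': cv2.imwrite(f'pics/{n}b.png',cv2.resize(cv2.imread(f'pics/{n}.png'),(768,576)))
E
```

```text
head [574.2 194.6] rect [37.8 32.5] z 0.048 yaw 0.034 left slope 0.023 off 31.1; right slope 0.925 off -141.6 blade xmax 102.0 n 947 2866
head [578.3  95.8] rect [37.4 31.2] z 0.047 yaw 0.031 left slope -1.099 off 143.1; right slope 1.356 off -162.5 blade xmax 101.1 n 919 3271
head [581.9  -3.8] rect [37.8 32.8] z 0.047 yaw 0.031 left slope -1.288 off 153.2; right slope 0.452 off -79.2 blade xmax 101.9 n 992 2694
[-23.6 110.9] -0.004
[-23.2  12.1] -0.007
[-23.4 -87.5] -0.007
pos [0.5528 0.0881 0.2263] yaw 0.034 d_tool [-52.4 -13.6 -23.6] F [-0.2  0.   0.7] w 0.0941 t 61.23
```

View pics/w28.png

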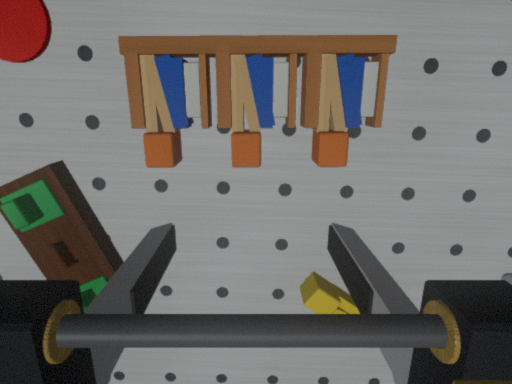

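View pics/t5b.png

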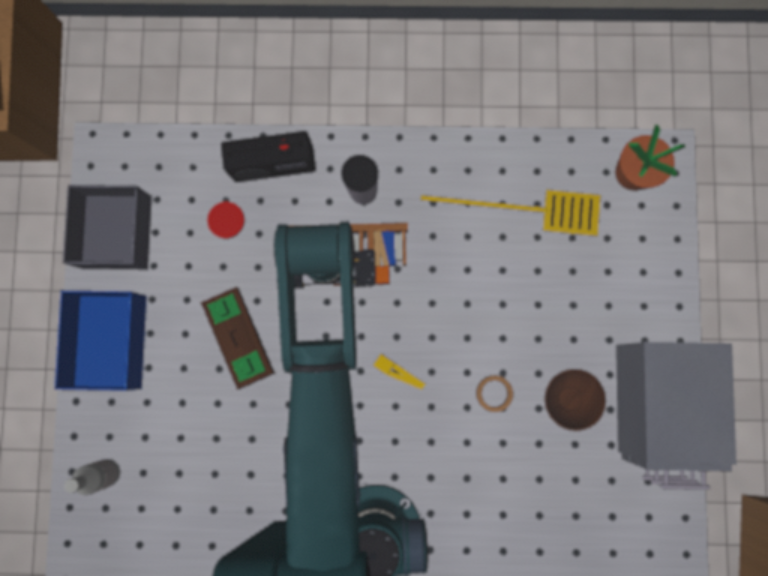

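View pics/s5b.png

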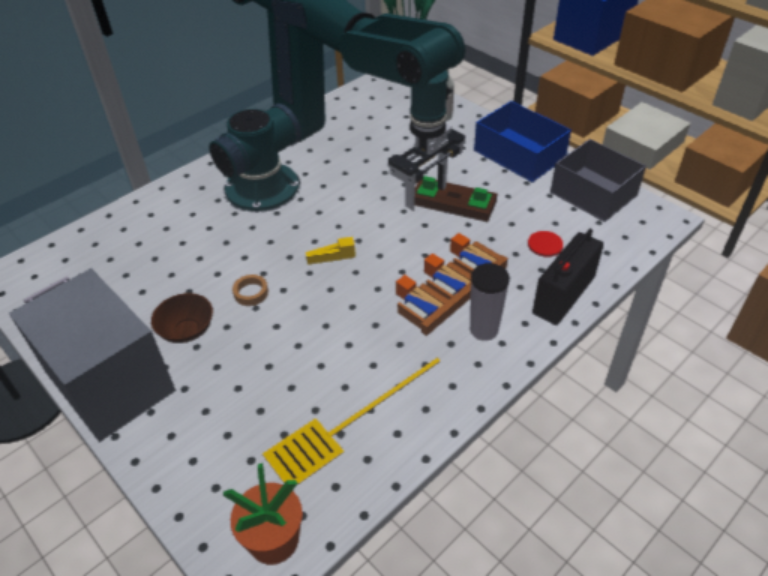

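All three wedges are home, both caps are seated, and the bystanders and the yellow look-alike are where they started. The gripper is clear, so I'm handing in.

```bash
python3 -c "
from h import *
print(robot.close_job())"
```

```text
the job is handed in; nothing more can be done
None
```

The job is done and handed in at about 61 s of the 210 s allowed; no verdict was reported.

- **Caps:** Two caps were present. I lifted both off the clamp first and seated them in the two end slots of the rack. Their plate tops measured about 36 mm above the bench, so they lie flat.
- **Wedges:** All three orange wedges were present, including one that had been knocked about 5 cm during the run. Each went thin end first into its own slot and was pushed, still gripped, until it stopped against the back at 10–13 N. The last picture shows their head centres 23.2–23.6 mm in front of the mouth (24 mm expected) and within 0.01 rad of straight.
- **Everything else:** The top and scene pictures show the mug, bowl, lid, tape roll, fly swatter and yellow look-alike unmoved. I judged this by eye, without measuring. The gripper was open and clear of everything at hand-in.
- **Disagreements:** The top and scene cameras differed by about 5 mm in y, so I used the wrist camera for all fits. The wedge-fitting code gave meaningless blade slopes for wedges already in the clamp, because it picks up the wooden clamp, so I relied on the head positions and the push force there. No other check failed.

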